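# Lay out a walnut sample in the seed store

### The arm

A 7-joint arm with a two-finger parallel gripper is mounted at the origin on the work surface. World frame = base frame: x ahead of the robot, y to its left, z up, the work surface at z = 0. Lengths are in m, angles in rad, forces in N, time in s.
With the tool pointing down it reaches from about 0.35 to 0.9 m from the base axis. Payload 8.1 kg.
Tool frame: the origin (TCP) lies midway between the tips of the shut fingers; the grasp point (between the pads) lies 19 mm behind it; z points along the fingers, x is the direction in which the jaws open and shut, and the axes are right-handed (so a half turn about z gives the same grasp; the last joint's range is limited). The gripper opens to 92 mm and grips with 3 to 60 N. Pads are 19 mm wide; open, the fingers measure 130 mm over their backs; the gripper's body (75 mm by 190 mm) begins 47 mm behind the grasp point.
Start: joints at [-1.394, 0.434, 0.025, 1.573, -0.012, 1.134, -0.075], TCP at [0.173, 0.601, 0.227] pointing down, gripper open.
Joint ranges: [-2.62, 2.62], [-0.44, 2.09], [-1.27, 1.32], [0.08, 2.57], [-1.32, 4.46], [0.12, 2], [-2.74, 2.74]. Speed limits (rad/s): [2.22, 2.22, 3.01, 3.01, 3.14, 3.14, 3.14].

### API

Orientations are given as a rotation vector (axis times angle).
In Python, from cell import arm gives the robot as it stands. The module is installed in compiled form; this text tells all that it offers.
- The arm moves only by the tool play_rows, never from a script. Its argument "motion" is a list of rows, each a list of 7 numbers: the gripper's target within -1 to 1 (fully open at 1, half-way at 0, shut at -1), then the shift along the tool's x, y, z in mm, then the turn, a rotation vector about the tool's x, y, z in rad. In form: [[claw, tx, ty, tz, ax, ay, az], ...]. A call has 1 to 10 rows; each row is the pose to reach, as a shift and turn from the pose measured when the call began, along the tool's axes at that moment; what a row does not reach only later rows make up. A row lasts 1/10 s, in which the tool goes at most 50 mm and 8.59 degrees, less where a joint would pass 70% of its speed; a pose out of reach is approached as far as the arm can. A call with a gripper value outside its range is refused whole. The fingers move at their own pace and stop on an object; "force" is the grip in N (left out, the last holds). Time passes only in rows, so rows that repeat a pose let the fingers close. It gives the time, the measured TCP pose, the force and the opening at its end, in the units of the state.
- arm.observe(): the state, without advancing time (a new reading comes with each control period).
- arm.get_image(name): name is "scene" or "top" or "wrist"; returns a dict with "img" (420x560x3 uint8, blue, green, red), "depth" (420x560 float32, m along the optical axis (not along the pixel's ray), 0 where there is no reading), "K" (3x3 intrinsics, pixels), "k1" (the pictures are not rectified: a ray, as slopes to the right and down, at radius r is drawn at 1 + k1 r^2 times it, then the intrinsics apply), "rvec" (rotation vector, rad) and "tvec" (3), from world to camera coordinates, as OpenCV has them. Camera axes: x right, y down, z forward; pixel columns grow to the right and rows downward; lengths in m; the calibration is good to about 2 mm. A picture is of the moment at which its call begins.
- arm.sign_off(): hands the job in, once; it reports no verdict.
Trained networks look in a picture, given as the dict that the camera call returned (one of the last four; its "shot" number tells which), for a name from the list of things; names that differ only in an ending like _2 or _b are one class to them, and where a whole thing is asked for, a point or a joint stands for the part that bears it (a point fixed in the world has none). Each returns a list of dicts, best first, with "score" (0 to 1); they miss things now and then, are a little off and sometimes report something else, mostly with a low value. They report only what shows in the picture. A call takes as long as a camera call.
- arm.look_for(picture, query): "box" ([left, top, width, height] as shares, 0 to 1, of the picture: columns of its width, rows of its height, round what is visible of it).
The state is a dict: "clock": time; "joints": joint angles; "dq": joint speeds; "joint_efforts": joint torques, N m; "position": TCP position; "ee_rot": TCP orientation; "force": force on the tool from outside, world axes, zero at the start; "ft_torque": the same for the moment, N m; "width": opening from 0.0 (shut) to 1.0 (fully open).
Only numpy, scipy, OpenCV 4.12 (cv2) and the standard library are available. Lean on these libraries where they do the work, as an engineer would, in place of code of your own. Each camera call takes 0.05 s, during which the arm holds its last target. There are 200 camera calls.

### The job

Lay the walnuts out for inspection: lift their bin straight up out of the organiser before you tip it, and tip all its walnuts into the sorting trough. Then set every walnut into a dimple of its own on the tray, where it no longer rolls, and put the empty bin back fully home in the slot it came from, the same way round. Leave the other bins and the jars alone.

Things in the scene. Friction and masses are not known exactly. Their poses are not given: they have to be found in the camera images.
- organiser: yellow plastic organiser frame fixed on the bench, 151 x 235 x 45 mm high (x, y, z), open on top, with three slots side by side along y (pitch 77 mm), each 143 mm (x) by 73 mm (y) inside and 41 mm deep above a 4 mm floor; walls 4 mm. Origin: centre of its underside, z up; its front (-x) roughly faces the robot
- walnut_bin: white insert bin holding the walnuts, snug (1.5 mm free all round) in one slot of the organiser, which one varies. 140 mm long (x), 70 mm wide (y), sides drawing in to 67 mm at the bottom, walls and floor 3 mm, 60 mm high (19 mm proud of the frame), 0.16 kg. An upright lug on the rear wall (+x) to hold it by. Origin: centre of its underside; z up; x as the organiser's x at the start
- walnut_bin_lug (a point): centre of the grip part of the walnut bin's lug: an upright flat lug 10 mm thick (bin x), 36 mm wide (bin y), rising from the rim at 60 mm to 92 mm above the bin's underside; this point is at x = +64.5 mm, 77 mm above the underside. The axes are the bin's
- walnut_bin_lip (a point): middle of the top edge of the walnut bin's low front wall (-x end), at x = -69.7 mm, 28 mm above the underside; walnuts leave over it
- walnut_bin_in (a point): point inside the walnut bin at x = +20 mm, 18 mm above the underside. The bin's floor is flat from the rear wall to x = -13 mm, then a ramp of 25 degrees rises to the front wall's top, so walnuts roll out over the front when the bin is tipped nose-down (they start to leave at 15 to 30 degrees, 45 empties it)
- trough: dark enamelled-steel sorting trough fixed on the bench, 230 mm long (x) by 130 mm wide (y), walls 3 mm thick and 40 mm high all round, open on top. Floor: a V running lengthwise: lowest along the middle line (y = 0) at 6 mm above the bench, rising at 12 degrees to each side wall, so most walnuts gather on the middle line. Origin: centre of its underside; x lengthwise, roughly away from the robot, z up
- tray: grey plastic tray fixed on the bench: a slab 210 (x) x 150 (y) x 14 mm with a border 3 mm wide and 18 mm high and six shallow round dimples, three along x by two along y, 60 mm apart. A dimple is 22 mm across, 8 mm deep; a walnut in it has its centre about 10 mm above the slab's face (15 mm if it lies on the flat). Origin: centre of its underside; z up
- dimple0 (a point): centre of the mouth of a dimple of the tray, on the slab's top face (tray x = -60, y = -30, z = 14 mm)
- dimple1 (a point): centre of the mouth of a dimple of the tray, on the slab's top face (tray x = -60, y = +30, z = 14 mm)
- dimple2 (a point): centre of the mouth of a dimple of the tray, on the slab's top face (tray x = +0, y = -30, z = 14 mm)
- dimple3 (a point): centre of the mouth of a dimple of the tray, on the slab's top face (tray x = +0, y = +30, z = 14 mm)
- dimple4 (a point): centre of the mouth of a dimple of the tray, on the slab's top face (tray x = +60, y = -30, z = 14 mm)
- dimple5 (a point): centre of the mouth of a dimple of the tray, on the slab's top face (tray x = +60, y = +30, z = 14 mm)
- walnut0: a brown walnut in its shell, a ball 30 mm across, about 15 g, that rolls; all the walnuts present are alike and start in the walnut bin. Origin: its centre. Four to six walnuts are present; the others are absent
- walnut1: a brown walnut in its shell, a ball 30 mm across, about 15 g, that rolls; all the walnuts present are alike and start in the walnut bin. Origin: its centre. Four to six walnuts are present; the others are absent
- walnut2: a brown walnut in its shell, a ball 30 mm across, about 15 g, that rolls; all the walnuts present are alike and start in the walnut bin. Origin: its centre. Four to six walnuts are present; the others are absent
- walnut3: a brown walnut in its shell, a ball 30 mm across, about 15 g, that rolls; all the walnuts present are alike and start in the walnut bin. Origin: its centre. Four to six walnuts are present; the others are absent
- walnut4: a brown walnut in its shell, a ball 30 mm across, about 15 g, that rolls; all the walnuts present are alike and start in the walnut bin. Origin: its centre. Four to six walnuts are present; the others are absent
- hazel_bin: an insert bin of the same shape as the walnut bin, in another slot of the organiser, holding hazelnuts; not to be disturbed. Origin: centre of its underside
- cone_bin: an insert bin of the same shape as the walnut bin, in another slot of the organiser, holding two pine cones; not to be disturbed. Origin: centre of its underside
- jar0: a glass seed jar with a brass lid, 68 mm across and 105 mm tall, standing on the bench beside the work; not to be disturbed. Origin: centre of its underside
- jar1: a glass seed jar with a brass lid, 68 mm across and 105 mm tall, standing on the bench beside the work; not to be disturbed. Origin: centre of its underside
- walnut5: a brown walnut in its shell, a ball 30 mm across, about 15 g, that rolls; all the walnuts present are alike and start in the walnut bin. Origin: its centre. Four to six walnuts are present; the others are absent

How it is judged:
On the way, in this order (a step that is already met when the one before it is completed fails the run):
1. the walnut bin is lifted clear of the organiser, still level (z of walnut_bin in the frame of organiser above 0.047 m and angle between walnut_bin's own z axis and vertical below 0.25 rad), for 0.1 s.
2. the walnut bin is being tipped over the trough (angle between walnut_bin's own z axis and vertical above 0.2 rad and horizontal distance between walnut_bin_lip and trough below 0.13 m and z of walnut_bin in the frame of trough above 0.04 m).
3. every walnut is out of the bin and in the trough (or already in a dimple) (((x of walnut0 in the frame of trough between -0.115 and 0.115 m and y of walnut0 in the frame of trough between -0.065 and 0.065 m and z of walnut0 in the frame of trough below 0.06 m and distance between walnut0 and walnut_bin_in above 0.09 m) or ((horizontal distance between walnut0 and dimple0 below 0.006 m and z of walnut0 in the frame of dimple0 between 0.004 and 0.0125 m) or (horizontal distance between walnut0 and dimple1 below 0.006 m and z of walnut0 in the frame of dimple1 between 0.004 and 0.0125 m) or (horizontal distance between walnut0 and dimple2 below 0.006 m and z of walnut0 in the frame of dimple2 between 0.004 and 0.0125 m) or (horizontal distance between walnut0 and dimple3 below 0.006 m and z of walnut0 in the frame of dimple3 between 0.004 and 0.0125 m) or (horizontal distance between walnut0 and dimple4 below 0.006 m and z of walnut0 in the frame of dimple4 between 0.004 and 0.0125 m) or (horizontal distance between walnut0 and dimple5 below 0.006 m and z of walnut0 in the frame of dimple5 between 0.004 and 0.0125 m))) and ((x of walnut1 in the frame of trough between -0.115 and 0.115 m and y of walnut1 in the frame of trough between -0.065 and 0.065 m and z of walnut1 in the frame of trough below 0.06 m and distance between walnut1 and walnut_bin_in above 0.09 m) or ((horizontal distance between walnut1 and dimple0 below 0.006 m and z of walnut1 in the frame of dimple0 between 0.004 and 0.0125 m) or (horizontal distance between walnut1 and dimple1 below 0.006 m and z of walnut1 in the frame of dimple1 between 0.004 and 0.0125 m) or (horizontal distance between walnut1 and dimple2 below 0.006 m and z of walnut1 in the frame of dimple2 between 0.004 and 0.0125 m) or (horizontal distance between walnut1 and dimple3 below 0.006 m and z of walnut1 in the frame of dimple3 between 0.004 and 0.0125 m) or (horizontal distance between walnut1 and dimple4 below 0.006 m and z of walnut1 in the frame of dimple4 between 0.004 and 0.0125 m) or (horizontal distance between walnut1 and dimple5 below 0.006 m and z of walnut1 in the frame of dimple5 between 0.004 and 0.0125 m))) and ((x of walnut2 in the frame of trough between -0.115 and 0.115 m and y of walnut2 in the frame of trough between -0.065 and 0.065 m and z of walnut2 in the frame of trough below 0.06 m and distance between walnut2 and walnut_bin_in above 0.09 m) or ((horizontal distance between walnut2 and dimple0 below 0.006 m and z of walnut2 in the frame of dimple0 between 0.004 and 0.0125 m) or (horizontal distance between walnut2 and dimple1 below 0.006 m and z of walnut2 in the frame of dimple1 between 0.004 and 0.0125 m) or (horizontal distance between walnut2 and dimple2 below 0.006 m and z of walnut2 in the frame of dimple2 between 0.004 and 0.0125 m) or (horizontal distance between walnut2 and dimple3 below 0.006 m and z of walnut2 in the frame of dimple3 between 0.004 and 0.0125 m) or (horizontal distance between walnut2 and dimple4 below 0.006 m and z of walnut2 in the frame of dimple4 between 0.004 and 0.0125 m) or (horizontal distance between walnut2 and dimple5 below 0.006 m and z of walnut2 in the frame of dimple5 between 0.004 and 0.0125 m))) and ((x of walnut3 in the frame of trough between -0.115 and 0.115 m and y of walnut3 in the frame of trough between -0.065 and 0.065 m and z of walnut3 in the frame of trough below 0.06 m and distance between walnut3 and walnut_bin_in above 0.09 m) or ((horizontal distance between walnut3 and dimple0 below 0.006 m and z of walnut3 in the frame of dimple0 between 0.004 and 0.0125 m) or (horizontal distance between walnut3 and dimple1 below 0.006 m and z of walnut3 in the frame of dimple1 between 0.004 and 0.0125 m) or (horizontal distance between walnut3 and dimple2 below 0.006 m and z of walnut3 in the frame of dimple2 between 0.004 and 0.0125 m) or (horizontal distance between walnut3 and dimple3 below 0.006 m and z of walnut3 in the frame of dimple3 between 0.004 and 0.0125 m) or (horizontal distance between walnut3 and dimple4 below 0.006 m and z of walnut3 in the frame of dimple4 between 0.004 and 0.0125 m) or (horizontal distance between walnut3 and dimple5 below 0.006 m and z of walnut3 in the frame of dimple5 between 0.004 and 0.0125 m))) and ((x of walnut4 in the frame of trough between -0.115 and 0.115 m and y of walnut4 in the frame of trough between -0.065 and 0.065 m and z of walnut4 in the frame of trough below 0.06 m and distance between walnut4 and walnut_bin_in above 0.09 m) or ((horizontal distance between walnut4 and dimple0 below 0.006 m and z of walnut4 in the frame of dimple0 between 0.004 and 0.0125 m) or (horizontal distance between walnut4 and dimple1 below 0.006 m and z of walnut4 in the frame of dimple1 between 0.004 and 0.0125 m) or (horizontal distance between walnut4 and dimple2 below 0.006 m and z of walnut4 in the frame of dimple2 between 0.004 and 0.0125 m) or (horizontal distance between walnut4 and dimple3 below 0.006 m and z of walnut4 in the frame of dimple3 between 0.004 and 0.0125 m) or (horizontal distance between walnut4 and dimple4 below 0.006 m and z of walnut4 in the frame of dimple4 between 0.004 and 0.0125 m) or (horizontal distance between walnut4 and dimple5 below 0.006 m and z of walnut4 in the frame of dimple5 between 0.004 and 0.0125 m))) and ((x of walnut5 in the frame of trough between -0.115 and 0.115 m and y of walnut5 in the frame of trough between -0.065 and 0.065 m and z of walnut5 in the frame of trough below 0.06 m and distance between walnut5 and walnut_bin_in above 0.09 m) or ((horizontal distance between walnut5 and dimple0 below 0.006 m and z of walnut5 in the frame of dimple0 between 0.004 and 0.0125 m) or (horizontal distance between walnut5 and dimple1 below 0.006 m and z of walnut5 in the frame of dimple1 between 0.004 and 0.0125 m) or (horizontal distance between walnut5 and dimple2 below 0.006 m and z of walnut5 in the frame of dimple2 between 0.004 and 0.0125 m) or (horizontal distance between walnut5 and dimple3 below 0.006 m and z of walnut5 in the frame of dimple3 between 0.004 and 0.0125 m) or (horizontal distance between walnut5 and dimple4 below 0.006 m and z of walnut5 in the frame of dimple4 between 0.004 and 0.0125 m) or (horizontal distance between walnut5 and dimple5 below 0.006 m and z of walnut5 in the frame of dimple5 between 0.004 and 0.0125 m)))), for 0.2 s.
At the end, for the whole second after the job is handed in: every walnut rests in a dimple of the tray (centre within 6 mm of the dimple's axis and less than 12.5 mm above the slab's face), one to a dimple, and the walnut bin stands level in its own slot, within 8 mm of where it started and the same way round (lug within 12 mm), all at rest (((horizontal distance between walnut0 and dimple0 below 0.006 m and z of walnut0 in the frame of dimple0 between 0.004 and 0.0125 m) or (horizontal distance between walnut0 and dimple1 below 0.006 m and z of walnut0 in the frame of dimple1 between 0.004 and 0.0125 m) or (horizontal distance between walnut0 and dimple2 below 0.006 m and z of walnut0 in the frame of dimple2 between 0.004 and 0.0125 m) or (horizontal distance between walnut0 and dimple3 below 0.006 m and z of walnut0 in the frame of dimple3 between 0.004 and 0.0125 m) or (horizontal distance between walnut0 and dimple4 below 0.006 m and z of walnut0 in the frame of dimple4 between 0.004 and 0.0125 m) or (horizontal distance between walnut0 and dimple5 below 0.006 m and z of walnut0 in the frame of dimple5 between 0.004 and 0.0125 m)) and ((horizontal distance between walnut1 and dimple0 below 0.006 m and z of walnut1 in the frame of dimple0 between 0.004 and 0.0125 m) or (horizontal distance between walnut1 and dimple1 below 0.006 m and z of walnut1 in the frame of dimple1 between 0.004 and 0.0125 m) or (horizontal distance between walnut1 and dimple2 below 0.006 m and z of walnut1 in the frame of dimple2 between 0.004 and 0.0125 m) or (horizontal distance between walnut1 and dimple3 below 0.006 m and z of walnut1 in the frame of dimple3 between 0.004 and 0.0125 m) or (horizontal distance between walnut1 and dimple4 below 0.006 m and z of walnut1 in the frame of dimple4 between 0.004 and 0.0125 m) or (horizontal distance between walnut1 and dimple5 below 0.006 m and z of walnut1 in the frame of dimple5 between 0.004 and 0.0125 m)) and ((horizontal distance between walnut2 and dimple0 below 0.006 m and z of walnut2 in the frame of dimple0 between 0.004 and 0.0125 m) or (horizontal distance between walnut2 and dimple1 below 0.006 m and z of walnut2 in the frame of dimple1 between 0.004 and 0.0125 m) or (horizontal distance between walnut2 and dimple2 below 0.006 m and z of walnut2 in the frame of dimple2 between 0.004 and 0.0125 m) or (horizontal distance between walnut2 and dimple3 below 0.006 m and z of walnut2 in the frame of dimple3 between 0.004 and 0.0125 m) or (horizontal distance between walnut2 and dimple4 below 0.006 m and z of walnut2 in the frame of dimple4 between 0.004 and 0.0125 m) or (horizontal distance between walnut2 and dimple5 below 0.006 m and z of walnut2 in the frame of dimple5 between 0.004 and 0.0125 m)) and ((horizontal distance between walnut3 and dimple0 below 0.006 m and z of walnut3 in the frame of dimple0 between 0.004 and 0.0125 m) or (horizontal distance between walnut3 and dimple1 below 0.006 m and z of walnut3 in the frame of dimple1 between 0.004 and 0.0125 m) or (horizontal distance between walnut3 and dimple2 below 0.006 m and z of walnut3 in the frame of dimple2 between 0.004 and 0.0125 m) or (horizontal distance between walnut3 and dimple3 below 0.006 m and z of walnut3 in the frame of dimple3 between 0.004 and 0.0125 m) or (horizontal distance between walnut3 and dimple4 below 0.006 m and z of walnut3 in the frame of dimple4 between 0.004 and 0.0125 m) or (horizontal distance between walnut3 and dimple5 below 0.006 m and z of walnut3 in the frame of dimple5 between 0.004 and 0.0125 m)) and ((horizontal distance between walnut4 and dimple0 below 0.006 m and z of walnut4 in the frame of dimple0 between 0.004 and 0.0125 m) or (horizontal distance between walnut4 and dimple1 below 0.006 m and z of walnut4 in the frame of dimple1 between 0.004 and 0.0125 m) or (horizontal distance between walnut4 and dimple2 below 0.006 m and z of walnut4 in the frame of dimple2 between 0.004 and 0.0125 m) or (horizontal distance between walnut4 and dimple3 below 0.006 m and z of walnut4 in the frame of dimple3 between 0.004 and 0.0125 m) or (horizontal distance between walnut4 and dimple4 below 0.006 m and z of walnut4 in the frame of dimple4 between 0.004 and 0.0125 m) or (horizontal distance between walnut4 and dimple5 below 0.006 m and z of walnut4 in the frame of dimple5 between 0.004 and 0.0125 m)) and ((horizontal distance between walnut5 and dimple0 below 0.006 m and z of walnut5 in the frame of dimple0 between 0.004 and 0.0125 m) or (horizontal distance between walnut5 and dimple1 below 0.006 m and z of walnut5 in the frame of dimple1 between 0.004 and 0.0125 m) or (horizontal distance between walnut5 and dimple2 below 0.006 m and z of walnut5 in the frame of dimple2 between 0.004 and 0.0125 m) or (horizontal distance between walnut5 and dimple3 below 0.006 m and z of walnut5 in the frame of dimple3 between 0.004 and 0.0125 m) or (horizontal distance between walnut5 and dimple4 below 0.006 m and z of walnut5 in the frame of dimple4 between 0.004 and 0.0125 m) or (horizontal distance between walnut5 and dimple5 below 0.006 m and z of walnut5 in the frame of dimple5 between 0.004 and 0.0125 m)) and linear speed of each of walnut0, walnut1, walnut2, walnut3, walnut4, walnut5 below 0.03 m/s and distance of walnut_bin from where it was at the start of the episode below 0.008 m and distance of walnut_bin_lug from where it was at the start of the episode below 0.012 m and angle between walnut_bin's own z axis and vertical below 0.05 rad and linear speed of walnut_bin below 0.02 m/s); the robot touches nothing.
It fails at once if the walnut bin is tipped while still in the organiser (angle between walnut_bin's own z axis and vertical above 0.25 rad and z of walnut_bin in the frame of organiser below 0.045 m and horizontal distance between walnut_bin and organiser below 0.13 m).
It fails at once if another bin is disturbed (moved 2 cm) (distance of any of hazel_bin, cone_bin from where it was at the start of the episode above 0.02 m).
It fails at once if a jar is disturbed (moved 3 cm or toppled) (distance of any of jar0, jar1 from where it was at the start of the episode above 0.03 m or angle between any of jar0, jar1's own z axis and vertical above 0.4 rad).
Of walnut0, walnut1, walnut2, walnut3, walnut4, walnut5 only 4 to 6 are there at a start; the rules pass over those that are not, and their reading is None.
At some moment in a run one of walnut0, walnut1, walnut2, walnut3, walnut4, walnut5 may be knocked a few centimetres aside while the robot is not near it.
It also fails if it takes over 210 s, if anything falls off the work surface, if the arm or the gripper's body presses on something with over 40 N, if the wrist force passes 120 N, or if a joint passes its speed limit or range.

## Working session

There is one attempt and no reset: what is moved stays moved. The work goes in short steps, Python scripts to look and compute and a tool call to move; the robot and the scene stay as the last step left them, time stands still between calls to the robot, and variables do not carry over. Pictures are saved under pics/ and viewed, on a budget of 14 in all, crops included, one or two more only if the job needs it, and the job is handed in when it is done.

Besides the shell and the picture viewer there is one more tool, called after "Request:" by a JSON object that holds its "api" and its "payload", one argument or row to a line. play_rows: Moves the arm, as the interface text tells. Its arguments: {"type":"object","properties":{"motion":{"type":"array"},"force":{"type":"number"}},"required":["motion"]}

```bash
mkdir -p pics; cat > h.py <<'E'
import numpy as np, cv2
from cell import arm
R_=lambda v: cv2.Rodrigues(np.array(v,float))[0]
def pts(p):
    "world xyz per pixel (H,W,3), nan without depth"
    d=p["depth"];H,W=d.shape;K=np.array(p["K"])
    u,v=np.meshgrid(np.arange(W),np.arange(H))
    xy=cv2.undistortPoints(np.stack([u,v],-1).reshape(-1,1,2).astype(float),K,np.array([p["k1"],0,0,0.])).reshape(H,W,2)
    c=np.dstack([xy*d[...,None],d]).astype(float);c[d<=0]=np.nan
    return (c-np.array(p["tvec"]).ravel())@R_(p["rvec"])
def proj(p,X):
    return cv2.projectPoints(np.array(X,float).reshape(-1,1,3),np.array(p["rvec"],float),np.array(p["tvec"],float),np.array(p["K"]),np.array([p["k1"],0,0,0.]))[0].reshape(-1,2)
def box(b,W=560,H=420): return [int(b[0]*W),int(b[1]*H),int((b[0]+b[2])*W),int((b[1]+b[3])*H)]
def totool(X):
    "world point -> TCP-frame mm"
    s=arm.observe();return R_(s["ee_rot"]).T@(np.array(X)-s["position"])*1000
E
cat > a.py <<'E'
from h import *
s=arm.observe();print(s)
for n in ["top","scene"]:
    p=arm.get_image(n);im=p["img"].copy();P=pts(p);np.savez(f"{n}0.npz",P=P,**{k:p[k] for k in("img","depth","K","k1","rvec","tvec")})
    print(n,np.array(p["tvec"]),-R_(p["rvec"]).T@np.array(p["tvec"]).ravel())
    for q in ["organiser","walnut_bin","walnut_bin_lug","trough","tray","jar0","hazel_bin","cone_bin","walnut0"]:
        for r in arm.look_for(p,q)[:8]:
            if r["score"]<.3: continue
            x0,y0,x1,y1=box(r["box"]);c=P[(y0+y1)//2,(x0+x1)//2]
            print(q,round(r["score"],2),(x0,y0,x1,y1),c.round(3))
            cv2.rectangle(im,(x0,y0),(x1,y1),(0,0,255),1);cv2.putText(im,q,(x0,y0+10),0,.35,(255,0,0),1)
    cv2.imwrite(f"pics/{n}0.png",im)
E
python3 a.py
```

```text
{'clock': 0.0, 'joints': array([-1.39360646,  0.43523168,  0.02497392,  1.57408382, -0.01157683,
        1.13398866, -0.07511537]), 'dq': array([ 1.16971028e-03,  2.44293319e-04, -8.93499547e-04,  1.34035709e-05,
        8.96260509e-04,  1.49711878e-03,  3.84489521e-04]), 'joint_efforts': array([-2.38818866e-04, -6.67839217e+01,  9.84774157e-01, -3.14458930e+01,
       -6.05416973e-02,  4.31423611e-02,  1.70857606e-04]), 'position': array([0.1725199 , 0.60019563, 0.22594472]), 'ee_rot': array([ 2.50871319e+00,  1.88924519e+00, -1.79994296e-03]), 'force': array([ 0.15785463,  0.08609758, -0.0604282 ]), 'ft_torque': array([ 0.02178368, -0.02465106, -0.00963089]), 'width': 1.0035109883064293}
top [0.04979384 0.52254106 1.53471649] [0.19440376 0.02747909 1.6100731 ]
organiser 0.92 (325, 180, 396, 229) [ 0.525 -0.268  0.003]
walnut_bin 0.71 (372, 179, 395, 224) [ 0.526 -0.348  0.009]
walnut_bin_lug 0.63 (375, 181, 397, 221) [ 0.526 -0.359  0.007]
walnut_bin_lug 0.55 (259, 166, 312, 239) [ 0.555 -0.009  0.008]
trough 0.62 (258, 168, 311, 240) [ 0.547 -0.005  0.013]
tray 0.8 (179, 198, 228,
[... 654 characters left out ...]
223, 315) [ 0.503 -0.342  0.023]
walnut_bin_lug 0.5 (196, 283, 210, 292) [ 0.505 -0.328  0.037]
trough 0.68 (238, 193, 316, 254) [ 0.537 -0.004  0.013]
tray 0.72 (280, 137, 349, 193) [0.494 0.277 0.01 ]
jar0 0.77 (337, 96, 360, 126) [0.476 0.519 0.081]
jar0 0.68 (128, 318, 160, 350) [ 0.497 -0.538  0.105]
jar0 0.54 (276, 135, 346, 192) [0.482 0.274 0.015]
hazel_bin 0.75 (214, 236, 262, 279) [ 0.521 -0.186  0.031]
hazel_bin 0.5 (277, 136, 350, 192) [0.492 0.272 0.018]
cone_bin 0.57 (195, 251, 244, 297) [ 0.503 -0.259  0.007]
walnut0 0.63 (202, 289, 216, 298) [ 0.531 -0.331  0.035]
walnut0 0.55 (191, 290, 201, 300) [ 0.505 -0.359  0.037]
walnut0 0.51 (199, 282, 207, 291) [ 0.502 -0.326  0.036]
```

```bash
cat > b.py <<'E'
from h import *
z=np.load("top0.npz");P=z["P"];im=z["img"]
def fit(zlo,zhi,xr,yr,name):
    m=(P[...,2]>zlo)&(P[...,2]<zhi)&(P[...,0]>xr[0])&(P[...,0]<xr[1])&(P[...,1]>yr[0])&(P[...,1]<yr[1])
    q=P[m][:,:2].astype(np.float32);r=cv2.minAreaRect(q);print(name,len(q),r, np.median(P[m][:,2]),"ctr",((q.min(0)+q.max(0))/2))
fit(.035,.055,(.4,.7),(-.43,-.12),"org")
fit(.055,.11,(.4,.7),(-.43,-.30),"wbin>55")
fit(.075,.11,(.4,.7),(-.43,-.12),"lugs")
fit(.03,.048,(.38,.75),(-.1,.1),"trough")
fit(.008,.022,(.3,.65),(.15,.4),"tray")
fit(.08,.12,(.3,.8),(-.7,-.4),"jarR");fit(.08,.12,(.3,.8),(.4,.7),"jarL")
for a in [( -.348)]:
    m=(P[...,2]>.075)&(P[...,2]<.11)&(P[...,0]>.4)&(P[...,0]<.7)&(P[...,1]>-.43)&(P[...,1]<-.12)
    n,l=cv2.connectedComponents(m.astype(np.uint8))
    for i in range(1,n): print(P[l==i].mean(0).round(4),(l==i).sum(),P[l==i].min(0).round(3),P[l==i].max(0).round(3))
cv2.imwrite("pics/topc.png",cv2.resize(im[150:280,90:450],None,fx=2.2,fy=2.2,interpolation=2))
s=np.load("scene0.npz")["img"];cv2.imwrite("pics/scenec.png",cv2.resize(s[90:360,120:370],None,fx=2.2,fy=2.2,interpolation=2))
E
python3 b.py
```

```text
org 735 ((0.5191840529441833, -0.2651594281196594), (0.2389374077320099, 0.1594511866569519), 84.94300842285156) 0.043964961177011694 ctr [ 0.5194667  -0.26581627]
wbin>55 247 ((0.5155817866325378, -0.33780792355537415), (0.07947035133838654, 0.1449907422065735), 87.02610778808594) 0.0654224272072463 ctr [ 0.5157458  -0.34029472]
lugs 137 ((0.5816064476966858, -0.27083444595336914), (0.1871362179517746, 0.01441170834004879), 86.57958221435547) 0.09487364264435968 ctr [ 0.5819793 -0.2707204]
trough 342 ((0.5452847480773926, -0.007600702345371246), (0.23521362245082855, 0.13436855375766754), 10.462740898132324) 0.04167261602948273 ctr [ 0.54557264 -0.00717326]
tray 2721 ((0.4750908613204956, 0.2752557396888733), (0.3484107553958893, 0.24902482330799103), 0.061520643532276154) 0.014596389417465825 ctr [0.47511172 0.27518573]
jarR 347 ((0.47065508365631104, -0.5314391255378723), (0.06320862472057343, 0.06481765955686569), 67.06023406982422) 0.10466207871406852 ctr [ 0.47174293 -0.5318382 ]
jarL 361 ((0.47617197036743164, 0.5449795126914978), (0.06286006420850754, 0.06387828290462494), 19.303220748901367) 0.10475023179561749 ctr [0.47678965 0.54606235]
[ 0.575  -0.3439  0.0917] 48 [ 0.57  -0.364  0.075] [ 0.585 -0.327  0.104]
[ 0.5879 -0.1948  0.0936] 44 [ 0.583 -0.212  0.077] [ 0.594 -0.177  0.103]
[ 0.5808 -0.2699  0.0934] 45 [ 0.576 -0.288  0.078] [ 0.587 -0.253  0.103]
```

View pics/topc.png

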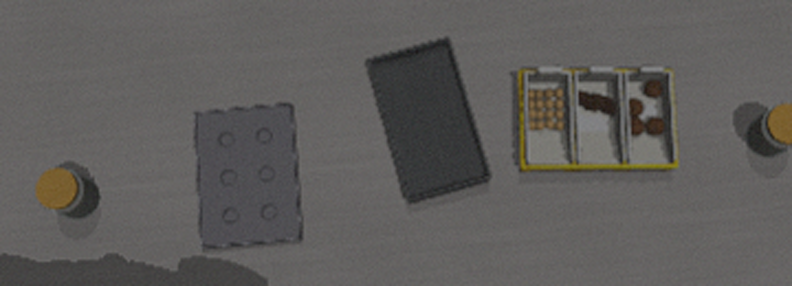

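View pics/scenec.png

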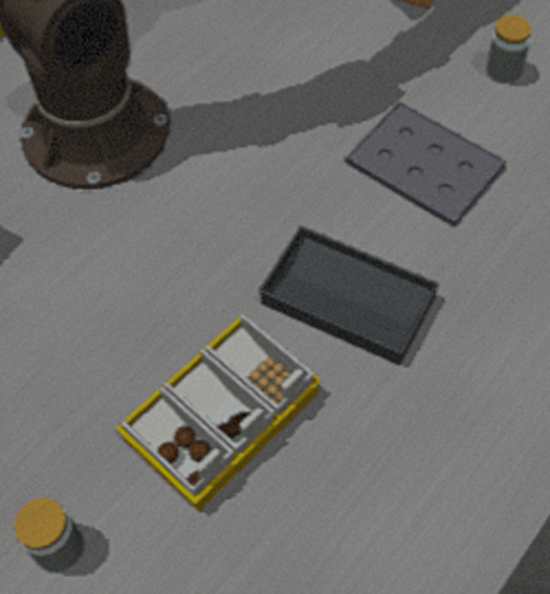

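```bash
cat >> h.py <<'E'
def Rt(yaw,pitch=0.):
    "tool orientation: jaws (tool x) along world yaw, pointing down, tipped outward by pitch (points away along yaw)"
    c,s=np.cos(yaw),np.sin(yaw);D=np.array([[c,s,0],[s,-c,0],[0,0,-1.]])   # cols x,y,z
    return D@R_([0,pitch,0])
def cmd(pos,R,pos0=None,R0=None):
    "row numbers that lead from the present (or given) pose to pos,R"
    st=arm.observe();R0=R_(st["ee_rot"]) if R0 is None else R0;p0=st["position"] if pos0 is None else np.array(pos0)
    t=R0.T@(np.array(pos)-p0)*1000;w=cv2.Rodrigues(R0.T@R)[0].ravel()
    print("row:",t.round(1),w.round(4));return t,w
E
python3 - <<'E'
from h import *
R1=Rt(-.087)
cmd([.52,.12,.33],R1);cmd([.577,-.345,.30],R1,[.52,.12,.33],R1)
E
```

```text
row: [-366.   466.6 -103.3] [-0.0000e+00 -1.0000e-04  1.3779e+00]
row: [ 97.2 458.3  30. ] [0. 0. 0.]
```

Request:
{"api": "play_rows", "payload": {
  "motion": [
    [1,-366,467,-103,0,0,1.378],
    [1,-366,467,-103,0,0,1.378],
    [1,-366,467,-103,0,0,1.378],
    [1,-366,467,-103,0,0,1.378],
    [1,-366,467,-103,0,0,1.378],
    [1,-366,467,-103,0,0,1.378],
    [1,-366,467,-103,0,0,1.378],
    [1,-366,467,-103,0,0,1.378],
    [1,-366,467,-103,0,0,1.378],
    [1,-366,467,-103,0,0,1.378]
  ]
}}

```text
clock: 2.0
position: [0.4622, 0.1998, 0.313]
ee_rot: [-3.137, 0.145, -0.001]
force: [0.7, 0.6, -0.3]
width: 1.001
```

```bash
python3 - <<'E'
from h import *
print(arm.observe()["joints"].round(2))
cmd([.577,-.345,.30],Rt(-.087))
E
```

```text
[-0.93  0.17  0.5   1.76 -0.08  1.24 -0.5 ]
row: [164.6 531.9  12.6] [-0.0009 -0.0006 -0.0053]
```

Request:
{"api": "play_rows", "payload": {
  "motion": [
    [1,165,532,13,0,0,-0.005],
    [1,165,532,13,0,0,-0.005],
    [1,165,532,13,0,0,-0.005],
    [1,165,532,13,0,0,-0.005],
    [1,165,532,13,0,0,-0.005],
    [1,165,532,13,0,0,-0.005],
    [1,165,532,13,0,0,-0.005],
    [1,165,532,13,0,0,-0.005],
    [1,165,532,13,0,0,-0.005],
    [1,165,532,13,0,0,-0.005]
  ]
}}

```text
clock: 3.0
position: [0.5655, -0.2892, 0.3009]
ee_rot: [-3.137, 0.136, -0.002]
force: [1.3, -0.4, 0.1]
width: 1.003
```

Request:
{"api": "play_rows", "payload": {
  "motion": [
    [1,0,80,0,0,0,0],
    [1,0,80,0,0,0,0],
    [1,0,80,0,0,0,0]
  ]
}}

```text
clock: 3.3
position: [0.5557, -0.375, 0.3005]
ee_rot: [3.136, -0.148, -0.001]
force: [0.2, 1.0, 0.2]
width: 0.998
```

```bash
cat > c.py <<'E'
from h import *
s=arm.observe();print(s["position"],s["ee_rot"],s["joints"].round(2))
p=arm.get_image("wrist");P=pts(p);im=p["img"].copy()
m=(P[...,2]>.07)&(P[...,2]<.11)&(P[...,0]>.5)&(P[...,0]<.65)
n,l=cv2.connectedComponents(m.astype(np.uint8))
for i in range(1,n):
    q=P[l==i]
    if len(q)<80: continue
    r=cv2.minAreaRect(q[q[:,2]>q[:,2].max()-.012][:,:2].astype(np.float32));print(len(q),q.mean(0).round(4),q.max(0).round(3),r)
for d in arm.look_for(p,"walnut0"): print(d["score"],box(d["box"]))
cv2.imwrite("pics/wrist1.png",im)
E
python3 c.py
```

```text
[ 0.55570437 -0.37495661  0.30051369] [ 3.13597833e+00 -1.47802363e-01 -1.06914813e-03] [ 0.08  0.53  0.72  1.38 -0.35  1.36  0.71]
392 [ 0.5879 -0.1971  0.0933] [ 0.595 -0.178  0.099] ((0.5888328552246094, -0.19517569243907928), (0.03454010933637619, 0.01020987331867218), 84.85655975341797)
322 [ 0.5811 -0.2718  0.094 ] [ 0.587 -0.253  0.098] ((0.5811798572540283, -0.27143505215644836), (0.03597191348671913, 0.010300373658537865), 85.20359802246094)
269 [ 0.5742 -0.3461  0.0936] [ 0.581 -0.329  0.099] ((0.574744462966919, -0.3467242121696472), (0.0347159318625927, 0.01078038476407528), 84.87887573242188)
0.8 [274, 162, 290, 184]
0.68 [251, 147, 271, 163]
0.54 [234, 163, 256, 185]
0.52 [233, 144, 253, 161]
```

View pics/wrist1.png

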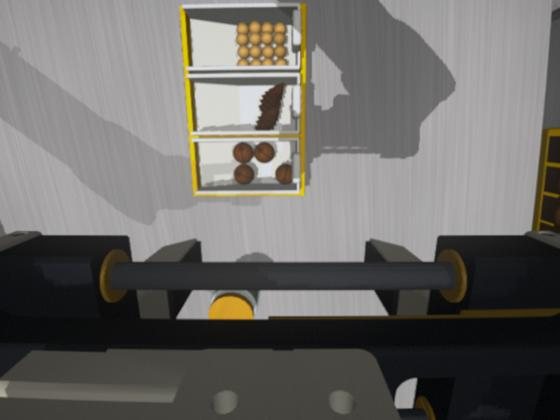

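```bash
python3 - <<'E'
from h import *
R=Rt(-.089)
cmd([.5747,-.3467,.13],R);cmd([.5747,-.3467,.063],R)
E
```

```text
row: [ 14.3 -23.9 170.5] [-0.0015 -0.0005  0.0009]
row: [ 14.3 -23.8 237.5] [-0.0015 -0.0005  0.0009]
```

Request:
{"api": "play_rows", "payload": {
  "motion": [
    [1,14,-24,20,0,0,0.001],
    [1,14,-24,70,0,0,0.001],
    [1,14,-24,120,0,0,0.001],
    [1,14,-24,150,0,0,0.001],
    [1,14,-24,180,0,0,0.001],
    [1,14,-24,205,0,0,0.001],
    [1,14,-24,222,0,0,0.001],
    [1,14,-24,234,0,0,0.001],
    [1,14,-24,237,0,0,0.001],
    [1,14,-24,237,0,0,0.001]
  ]
}}

```text
clock: 4.4
position: [0.5749, -0.3463, 0.0639]
ee_rot: [-3.137, 0.139, -0.002]
force: [0.1, -0.1, 0.9]
width: 1.003
```

```bash
python3 - <<'E'
from h import *
s=arm.observe();print(s["position"],s["force"])
cmd([.5747,-.3467,.063],Rt(-.089))
E
```

```text
[ 0.57486918 -0.34629806  0.06391872] [ 0.05428942 -0.10095437  0.86636096]
row: [-0.1  0.4  0.9] [-0.0014 -0.001   0.0004]
```

Good. Close and lift slowly.

Request:
{"api": "play_rows", "payload": {
  "motion": [
    [-1,0,0,0,0,0,0],
    [-1,0,0,0,0,0,0],
    [-1,0,0,0,0,0,0],
    [-1,0,0,0,0,0,0],
    [-1,0,0,0,0,0,0],
    [-1,0,0,0,0,0,0],
    [-1,0,0,0,0,0,0],
    [-1,0,0,0,0,0,0],
    [-1,0,0,0,0,0,0],
    [-1,0,0,0,0,0,0]
  ],
  "force": 40
}}

```text
clock: 5.4
position: [0.5749, -0.3463, 0.0639]
ee_rot: [-3.137, 0.139, -0.002]
force: [0.5, 0.1, -0.3]
width: 0.178
```

Request:
{"api": "play_rows", "payload": {
  "motion": [
    [-1,0,0,-5,0,0,0],
    [-1,0,0,-10,0,0,0],
    [-1,0,0,-15,0,0,0],
    [-1,0,0,-20,0,0,0],
    [-1,0,0,-25,0,0,0],
    [-1,0,0,-32,0,0,0],
    [-1,0,0,-40,0,0,0],
    [-1,0,0,-50,0,0,0],
    [-1,0,0,-60,0,0,0],
    [-1,0,0,-60,0,0,0]
  ]
}}

```text
clock: 6.4
position: [0.5756, -0.3472, 0.1259]
ee_rot: [-3.138, 0.139, -0.006]
force: [0.6, -0.3, -2.3]
width: 0.102
```

```bash
python3 - <<'E'
from h import *
s=arm.observe();print(s["position"],s["force"],s["joints"].round(2),s["width"]*92)
p=arm.get_image("scene");cv2.imwrite("pics/scene2.png",cv2.resize(p["img"][180:380,100:340],None,fx=2.5,fy=2.5))
E
```

```text
[ 0.57558362 -0.34715054  0.12593167] [ 0.61462472 -0.34923232 -2.32155125] [ 0.07  0.66  0.64  1.6  -0.45  1.02  0.76] 9.411710232198473
```

View pics/scene2.png

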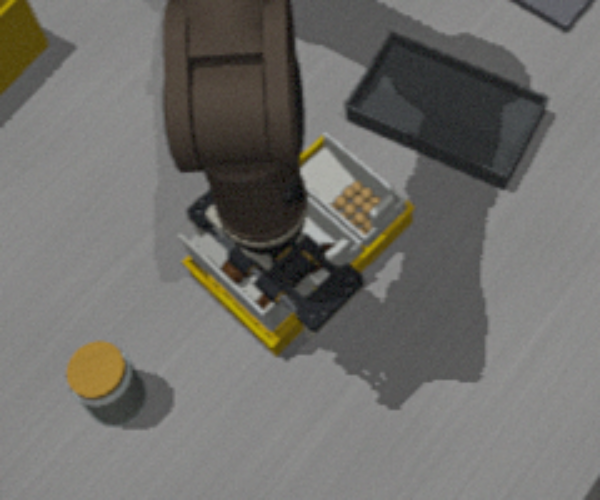

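```bash
cat > tip.py <<'E'
from h import *
yaw=.182;T=np.array([.545,-.007]);ex=np.array([np.cos(yaw),np.sin(yaw)])
def tip(th,lipx=.03,lipz=.085):
    c,s=np.cos(th),np.sin(th);rx=-.134*c+.049*s;rz=-.134*s-.049*c
    gx=lipx-rx+.019*s;gz=lipz-rz-.019*c
    return np.r_[T+gx*ex,gz]
if __name__=="__main__":
    cmd([.5756,-.347,.2],Rt(-.089))
    p0=tip(0);p0[2]=.2;cmd(p0,Rt(yaw))
    a=tip(0);print(p0,a)
    for d in [0,12,24,30,36,42,48,54]:
        th=np.radians(d);print(d,tip(th).round(3));cmd(tip(th),Rt(yaw,-th),a,Rt(yaw))
E
python3 tip.py
```

```text
row: [  0.5   0.2 -75. ] [-0.0008 -0.0026  0.0003]
row: [  98.  -379.6  -74.5] [-0.0004 -0.0027 -0.2707]
[0.70629132 0.02268349 0.2       ] [0.70629132 0.02268349 0.115     ]
0 [0.706 0.023 0.115]
row: [0. 0. 0.] [0. 0. 0.]
12 [0.697 0.021 0.142]
row: [ -9.2   0.  -27.2] [-0.     -0.2094 -0.    ]
24 [0.683 0.018 0.167]
row: [-23.8   0.  -51.9] [-0.     -0.4189  0.    ]
30 [0.674 0.017 0.178]
row: [-33.   0. -63.] [ 0.     -0.5236 -0.    ]
36 [0.664 0.015 0.188]
row: [-43.2  -0.  -73. ] [-0.     -0.6283  0.    ]
42 [0.653 0.013 0.197]
row: [-54.5   0.  -82. ] [ 0.    -0.733 -0.   ]
48 [0.641 0.011 0.205]
row: [-66.6   0.  -89.7] [-0.     -0.8378  0.    ]
54 [0.628 0.008 0.211]
row: [-79.5   0.  -96. ] [ 0.     -0.9425  0.    ]
```

Request:
{"api": "play_rows", "payload": {
  "motion": [
    [-1,0,0,-8,0,0,0],
    [-1,0,0,-20,0,0,0],
    [-1,0,0,-35,0,0,0],
    [-1,1,-5,-50,0,0,0],
    [-1,3,-13,-65,0,0,0],
    [-1,6,-25,-74,0,0,-0.02],
    [-1,11,-43,-74,0,0,-0.04],
    [-1,16,-63,-74,0,0,-0.05],
    [-1,22,-85,-74,0,0,-0.06],
    [-1,28,-109,-74,0,0,-0.08]
  ]
}}

```text
clock: 7.45
position: [0.6131, -0.2379, 0.1984]
ee_rot: [-3.14, 0.009, -0.003]
force: [-0.5, 0.7, -1.9]
width: 0.108
```

```bash
python3 tip.py | sed -n 2p
```

```text
row: [  91.7 -261.1   -1.1] [-0.0013 -0.0018 -0.188 ]
```

Request:
{"api": "play_rows", "payload": {
  "motion": [
    [-1,9,-26,0,0,0,-0.02],
    [-1,18,-52,0,0,0,-0.04],
    [-1,27,-78,0,0,0,-0.06],
    [-1,37,-104,-1,0,0,-0.08],
    [-1,46,-131,-1,0,0,-0.1],
    [-1,56,-158,-1,0,0,-0.12],
    [-1,65,-184,-1,0,0,-0.14],
    [-1,74,-210,-1,0,0,-0.16],
    [-1,82,-234,-1,0,0,-0.18],
    [-1,88,-252,-1,0,0,-0.188]
  ]
}}

```text
clock: 8.45
position: [0.703, 0.0171, 0.1995]
ee_rot: [-3.126, -0.291, -0.002]
force: [0.4, 0.6, -2.8]
width: 0.107
```

Request:
{"api": "play_rows", "payload": {
  "motion": [
    [-1,3,-8,5,0,0,0],
    [-1,4,-10,15,0,0,0],
    [-1,4,-10,30,0,0,0],
    [-1,4,-10,45,0,0,0],
    [-1,4,-10,58,0,0,0],
    [-1,4,-10,70,0,0,0],
    [-1,4,-10,80,0,0,0],
    [-1,4,-10,84,0,0,0],
    [-1,4,-10,84,0,0,0],
    [-1,4,-10,84,0,0,0]
  ]
}}

```text
clock: 9.45
position: [0.7056, 0.0278, 0.116]
ee_rot: [-3.126, -0.291, -0.004]
force: [-0.1, -0.6, -1.7]
width: 0.107
```

```bash
sed -i 's/Rt(yaw,-th)/Rt(yaw,th)/; s/,a,Rt(yaw))/)/' tip.py; python3 tip.py; python3 - <<'E'
from h import *
s=arm.observe();print(s["position"],s["force"],s["joints"].round(2),s["width"]*92)
p=arm.get_image("scene");cv2.imwrite("pics/scene3.png",cv2.resize(p["img"][120:320,160:400],None,fx=2.5,fy=2.5))
E
```

```text
row: [-196.7  344.2  -85.1] [-0.0021 -0.0022  0.2745]
row: [ -0.   5. -84.] [-0.0018 -0.0025  0.0035]
[0.70629132 0.02268349 0.2       ] [0.70629132 0.02268349 0.115     ]
0 [0.706 0.023 0.115]
row: [-0.3  5.1  1. ] [-0.0018 -0.0025  0.0035]
12 [0.697 0.021 0.142]
row: [ -9.3   5.  -26.3] [-0.0022  0.207   0.0033]
24 [0.683 0.018 0.167]
row: [-23.9   4.9 -51. ] [-0.0025  0.4164  0.0031]
30 [0.674 0.017 0.178]
row: [-33.    4.9 -62.1] [-0.0027  0.5211  0.003 ]
36 [0.664 0.015 0.188]
row: [-43.3   4.8 -72.2] [-0.0029  0.6259  0.0028]
42 [0.653 0.013 0.197]
row: [-54.5   4.8 -81.1] [-0.003   0.7306  0.0027]
48 [0.641 0.011 0.205]
row: [-66.7   4.7 -88.9] [-0.0032  0.8353  0.0026]
54 [0.628 0.008 0.211]
row: [-79.5   4.7 -95.3] [-0.0033  0.94    0.0024]
[0.70559123 0.02776435 0.11597461] [-0.05508804 -0.60383158 -1.69636302] [-0.44  0.71  0.56  1.51 -0.41  1.04  0.4 ] 9.828341109457817
```

View pics/scene3.png

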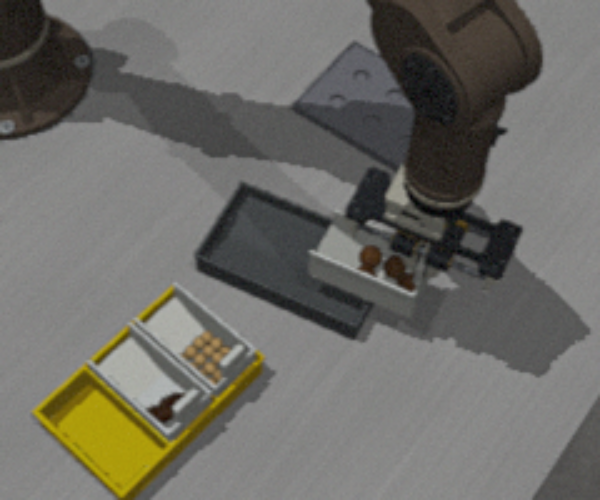

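Request:
{"api": "play_rows", "payload": {
  "motion": [
    [-1,-4,5,-13,0,0.104,0],
    [-1,-9,5,-26,0,0.207,0],
    [-1,-16,5,-39,0,0.31,0],
    [-1,-21,5,-46,0,0.37,0],
    [-1,-24,5,-51,0,0.416,0],
    [-1,-24,5,-51,0,0.416,0],
    [-1,-27,5,-55,0,0.45,0],
    [-1,-30,5,-59,0,0.486,0],
    [-1,-33,5,-62,0,0.521,0],
    [-1,-33,5,-62,0,0.521,0]
  ]
}}

```text
clock: 10.5
position: [0.6737, 0.0164, 0.1782]
ee_rot: [-2.974, -0.275, -0.796]
force: [0.5, 0.5, -1.6]
width: 0.108
```

```bash
python3 tip.py|tail -8; python3 - <<'E'
from h import *
p=arm.get_image("scene");print([(round(d["score"],2),box(d["box"])) for d in arm.look_for(p,"walnut0")])
E
```

```text
36 [0.664 0.015 0.188]
row: [ -3.8  -0.3 -13.5] [-0.004   0.1051  0.0011]
42 [0.653 0.013 0.197]
row: [ -9.1  -0.4 -26.9] [-0.0041  0.2098  0.0009]
48 [0.641 0.011 0.205]
row: [-15.8  -0.5 -39.6] [-0.0041  0.3145  0.0007]
54 [0.628 0.008 0.211]
row: [-23.7  -0.5 -51.6] [-0.0042  0.4192  0.0005]
[(0.61, [298, 215, 315, 225])]
```

Request:
{"api": "play_rows", "payload": {
  "motion": [
    [-1,-2,0,-7,0,0.05,0],
    [-1,-4,0,-13,0,0.105,0],
    [-1,-6,0,-20,0,0.157,0],
    [-1,-9,0,-27,0,0.21,0],
    [-1,-12,0,-33,0,0.262,0],
    [-1,-16,0,-40,0,0.315,0],
    [-1,-20,0,-46,0,0.367,0],
    [-1,-24,0,-52,0,0.42,0],
    [-1,-24,0,-52,0,0.42,0],
    [-1,-24,0,-52,0,0.42,0]
  ]
}}

```text
clock: 11.6
position: [0.634, -0.0163, 0.292]
ee_rot: [-2.752, -0.28, -1.233]
force: [0.6, -0.5, -1.6]
width: 0.106
```

```bash
python3 - <<'E'
from h import *
p=arm.get_image("scene");print([(round(d["score"],2),box(d["box"])) for d in arm.look_for(p,"walnut0")])
cv2.imwrite("pics/scene4.png",cv2.resize(p["img"][120:320,160:400],None,fx=2.5,fy=2.5))
print(arm.observe()["force"])
E
```

```text
[(0.6, [270, 223, 280, 234]), (0.5, [277, 221, 288, 227]), (0.46, [250, 208, 255, 212])]
[ 0.15401326 -1.07086483 -1.12054612]
```

View pics/scene4.png

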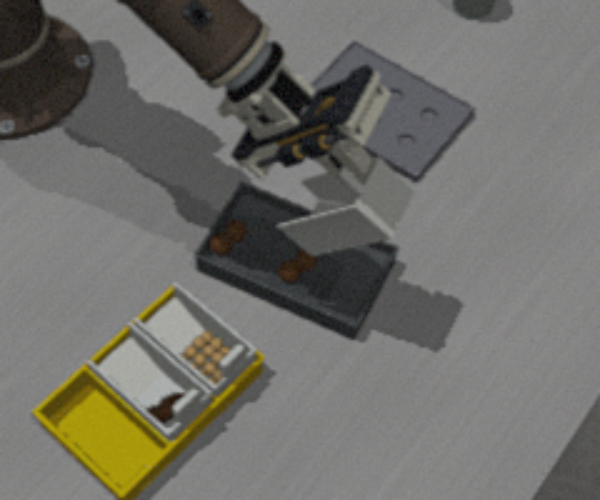

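```bash
python3 - <<'E'
from h import *
s=arm.observe();print(s["position"],s["joints"].round(3),R_(s["ee_rot"]).round(2),s["clock"])
cmd([.60,.0,.33],Rt(.1,.5))
cmd([.60,-.1,.33],Rt(.0,0))
E
```

```text
[ 0.6341227  -0.01778284  0.2923382 ] [ 0.752  0.17  -0.737  2.168 -1.316  0.119  1.537] [[ 0.65  0.21  0.73]
 [ 0.12 -0.98  0.18]
 [ 0.75 -0.03 -0.66]] 11.7
row: [  8.  -25.6 -46.7] [-0.0918 -0.3439  0.0713]
row: [ -3.9  72.1 -64.2] [-0.1153 -0.8396  0.1881]
```

Request:
{"api": "play_rows", "payload": {
  "motion": [
    [-1,0,0,-10,0,-0.1,0],
    [-1,0,5,-20,-0.02,-0.2,0.03],
    [-1,0,10,-30,-0.04,-0.3,0.06],
    [-1,0,20,-40,-0.06,-0.4,0.09],
    [-1,-2,35,-50,-0.08,-0.52,0.12],
    [-1,-3,50,-60,-0.1,-0.65,0.15],
    [-1,-4,65,-64,-0.11,-0.78,0.18],
    [-1,-4,72,-64,-0.115,-0.84,0.188],
    [-1,-4,72,-64,-0.115,-0.84,0.188],
    [-1,-4,72,-64,-0.115,-0.84,0.188]
  ]
}}

```text
clock: 12.7
position: [0.6027, -0.0976, 0.3279]
ee_rot: [3.14, 0.004, -0.009]
force: [0.9, 0.5, -1.9]
width: 0.107
```

```bash
python3 - <<'E'
from h import *
s=arm.observe();print(s["position"],s["joints"].round(3),s["force"])
cmd([.575,-.347,.26],Rt(-.089))
p=arm.get_image("top");P=pts(p);np.savez("top1.npz",P=P,img=p["img"])
for d in arm.look_for(p,"walnut0"):
    b=box(d["box"]);print(round(d["score"],2),b,P[(b[1]+b[3])//2,(b[0]+b[2])//2].round(3))
p=arm.get_image("scene");P=pts(p)
for d in arm.look_for(p,"walnut0"):
    b=box(d["box"]);print(round(d["score"],2),b,P[(b[1]+b[3])//2,(b[0]+b[2])//2].round(3))
cv2.imwrite("pics/scene5.png",cv2.resize(p["img"][120:320,160:400],None,fx=2.5,fy=2.5))
E
```

```text
[ 0.60269995 -0.09756475  0.32787387] [ 0.058  0.354  0.02   1.446 -0.005  1.348  0.08 ] [ 0.88782909  0.54743502 -1.87580338]
row: [-28.  249.3  68.4] [0.0018 0.0056 0.0916]
0.64 [297, 225, 305, 234] [ 0.45  -0.053  0.04 ]
0.47 [277, 195, 288, 203] [0.56  0.001 0.037]
0.46 [289, 224, 294, 230] [ 0.46  -0.02   0.043]
0.38 [283, 207, 288, 213] [ 0.521 -0.006  0.036]
0.65 [279, 221, 289, 228] [ 0.564 -0.003  0.032]
0.62 [249, 206, 256, 216] [ 0.453 -0.031  0.04 ]
0.54 [273, 218, 279, 224] [ 0.534 -0.007  0.026]
0.53 [243, 211, 253, 221] [ 0.454 -0.053  0.038]
```

View pics/scene5.png

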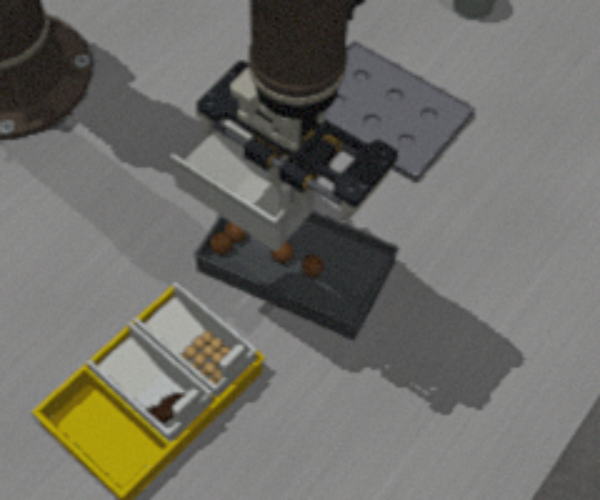

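Request:
{"api": "play_rows", "payload": {
  "motion": [
    [-1,-5,40,10,0,0.001,0.015],
    [-1,-10,85,20,0,0.002,0.03],
    [-1,-15,130,35,0,0.003,0.045],
    [-1,-20,175,50,0.001,0.004,0.06],
    [-1,-25,220,62,0.002,0.005,0.08],
    [-1,-28,245,68,0.002,0.006,0.092],
    [-1,-28,249,68,0.002,0.006,0.092],
    [-1,-28,249,68,0.002,0.006,0.092]
  ]
}}

```text
clock: 13.7
position: [0.5708, -0.3501, 0.2626]
ee_rot: [-3.137, 0.148, -0.013]
force: [0.3, 0.7, -0.6]
width: 0.105
```

```bash
python3 - <<'E'
from h import *
cmd([.575,-.3465,.13],Rt(-.0885))
E
```

```text
row: [  2.8  -3.8 132.6] [-0.0014 -0.0083 -0.0057]
```

Request:
{"api": "play_rows", "payload": {
  "motion": [
    [-1,3,-4,20,0,-0.008,-0.006],
    [-1,3,-4,45,-0.001,-0.008,-0.006],
    [-1,3,-4,70,-0.001,-0.008,-0.006],
    [-1,3,-4,95,-0.001,-0.008,-0.006],
    [-1,3,-4,115,-0.001,-0.008,-0.006],
    [-1,3,-4,128,-0.001,-0.008,-0.006],
    [-1,3,-4,132,-0.001,-0.008,-0.006],
    [-1,3,-4,132,-0.001,-0.008,-0.006],
    [-1,3,-4,132,-0.001,-0.008,-0.006]
  ]
}}

```text
clock: 14.6
position: [0.576, -0.3464, 0.1319]
ee_rot: [3.138, -0.138, 0.003]
force: [0.1, -0.4, -0.8]
width: 0.107
```

```bash
python3 - <<'E'
from h import *
s=arm.observe();print(s["position"],s["force"])
cmd([.575,-.3465,.13],Rt(-.0885))
for n in ["top","scene"]:
    p=arm.get_image(n);P=pts(p)
    # bin rim points (front/side walls) in bin frame assumed at TCP
    R=Rt(-.0885)[:, :2]; g=s["position"]
    L=(P-np.array(g))@np.c_[R[:,0],-R[:,1],[0,0,1]]   # bin axes, origin lug/TCP
    m=(L[...,0]>-.16)&(L[...,0]<.02)&(abs(L[...,1])<.045)&(L[...,2]>-.07)&(L[...,2]<.01)
    q=L[m];print(n,len(q),np.percentile(q,[1,5,50,95,99],axis=0).round(4).tolist())
    for lo,hi in [(-.15,-.13),(-.12,-.09),(-.09,-.06),(-.06,-.03)]:
        k=q[(q[:,0]>lo)&(q[:,0]<hi)&(q[:,2]>-.03)]
        for sg in (1,-1):
            kk=k[k[:,1]*sg>.025]
            if len(kk)>3: print(lo,sg,len(kk),kk.mean(0).round(4),kk.max(0).round(4))
    cv2.imwrite(f"pics/{n}6.png",p["img"])
E
```

```text
[ 0.5759577  -0.34635006  0.13194065] [ 0.12527021 -0.41173501 -0.78161164]
row: [-0.9  0.2  1.9] [ 0.0001 -0.0021  0.0006]
top 129 [[-0.1079, 0.0121, -0.0693], [-0.0931, 0.0151, -0.0683], [-0.0285, 0.0314, -0.0474], [0.0056, 0.0422, -0.0008], [0.0068, 0.0436, 0.0022]]
-0.06 1 7 [-0.0335  0.0316 -0.0104] [-0.03    0.0341 -0.0009]
scene 541 [[-0.1311, -0.0399, -0.0659], [-0.1258, -0.0387, -0.0626], [-0.0588, -0.0242, -0.0441], [0.0047, 0.0148, -0.0021], [0.0054, 0.0345, 0.0]]
-0.12 -1 23 [-0.104  -0.0378 -0.0091] [-0.0906 -0.0353 -0.0005]
-0.09 -1 25 [-0.0763 -0.0382 -0.0092] [-0.0618 -0.0363  0.0016]
-0.06 -1 27 [-0.0437 -0.0381 -0.0075] [-0.0316 -0.0355  0.0013]
```

Request:
{"api": "play_rows", "payload": {
  "motion": [
    [-1,-1,0,10,0,-0.002,0],
    [-1,-1,0,18,0,-0.002,0],
    [-1,-1,0,22,0,-0.002,0],
    [-1,-1,0,26,0,-0.002,0],
    [-1,-1,0,30,0,-0.002,0],
    [-1,-1,0,34,0,-0.002,0],
    [-1,-1,0,34,0,-0.002,0]
  ]
}}

```text
clock: 15.4
position: [0.5747, -0.3463, 0.0972]
ee_rot: [-3.138, 0.138, 0.001]
force: [-0.8, 0.0, -0.6]
width: 0.111
```

Request:
{"api": "play_rows", "payload": {
  "motion": [
    [-1,0,0,4,0,0,0],
    [-1,0,0,8,0,0,0],
    [-1,0,0,12,0,0,0],
    [-1,0,0,16,0,0,0],
    [-1,0,0,20,0,0,0],
    [-1,0,0,24,0,0,0],
    [-1,0,0,24,0,0,0]
  ]
}}

```text
clock: 16.1
position: [0.5742, -0.3461, 0.0725]
ee_rot: [-3.138, 0.138, 0.003]
force: [0.3, -0.5, -1.4]
width: 0.109
```

Request:
{"api": "play_rows", "payload": {
  "motion": [
    [-1,0,0,2,0,0,0],
    [-1,0,0,4,0,0,0],
    [-1,0,0,6,0,0,0],
    [-1,0,0,6,0,0,0]
  ]
}}

```text
clock: 16.5
position: [0.5745, -0.3462, 0.0672]
ee_rot: [-3.138, 0.138, 0.002]
force: [-1.9, 0.9, 6.3]
width: 0.107
```

Request:
{"api": "play_rows", "payload": {
  "motion": [
    [1,0,0,0,0,0,0],
    [1,0,0,0,0,0,0],
    [1,0,0,0,0,0,0],
    [1,0,0,0,0,0,0],
    [1,0,0,0,0,0,0],
    [1,0,0,0,0,0,0],
    [1,0,0,0,0,0,0],
    [1,0,0,-20,0,0,0],
    [1,0,0,-60,0,0,0],
    [1,0,0,-100,0,0,0]
  ]
}}

```text
clock: 17.5
position: [0.574, -0.346, 0.1677]
ee_rot: [-3.137, 0.138, 0.004]
force: [1.2, -0.9, 0.9]
width: 0.925
```

Request:
{"api": "play_rows", "payload": {
  "motion": [
    [1,-10,20,-40,0,0,0],
    [1,-15,28,-80,0,0,0],
    [1,-19,28,-130,0,0,0],
    [1,-19,28,-140,0,0,0],
    [1,-19,28,-140,0,0,0]
  ]
}}

```text
clock: 18.0
position: [0.5538, -0.373, 0.3104]
ee_rot: [3.137, -0.139, 0.002]
force: [0.1, -0.1, -0.9]
width: 0.997
```

```bash
python3 c.py; python3 - <<'E'
from h import *
# rim heights of the three bins from the wrist camera
p=arm.get_image("wrist");P=pts(p);R=Rt(-.089);L=(P-[.5747,-.3467,0])@np.c_[R[:,0],-R[:,1],[0,0,1]]
for n,y in [("wal",0),("cone",.077),("haz",.154)]:
    for x in (-.12,-.08,-.04,0.0):
        m=(abs(L[...,0]-x)<.015)&(abs(L[...,1]-y)<.037)&(abs(L[...,1]-y)>.028)&(L[...,2]>.04)&(L[...,2]<.075)
        print(n,x,m.sum(),np.percentile(L[m][:,2],[50,90]).round(4) if m.any() else "")
E
```

```text
[ 0.55382102 -0.37301326  0.31036722] [ 3.13744418e+00 -1.38739311e-01  2.49962524e-03] [ 0.44  0.46  0.12  1.33 -0.05  1.35  0.47]
379 [ 0.5878 -0.1969  0.0932] [ 0.595 -0.177  0.099] ((0.5888972878456116, -0.1947801262140274), (0.035778697580099106, 0.010326189920306206), 85.27824401855469)
294 [ 0.5811 -0.2716  0.0949] [ 0.588 -0.253  0.099] ((0.5817095637321472, -0.27117934823036194), (0.03620332479476929, 0.010655823163688183), 85.36750030517578)
252 [ 0.5744 -0.3467  0.0946] [ 0.581 -0.329  0.099] ((0.5751316547393799, -0.34757301211357117), (0.034760333597660065, 0.010141707956790924), 85.2685546875)
wal -0.12 219 [0.0633 0.065 ]
wal -0.08 237 [0.0635 0.065 ]
wal -0.04 236 [0.0635 0.0651]
wal 0.0 229 [0.0615 0.0649]
cone -0.12 233 [0.0636 0.0651]
cone -0.08 247 [0.063  0.0649]
cone -0.04 254 [0.0633 0.0651]
cone 0.0 258 [0.0613 0.0651]
haz -0.12 384 [0.0596 0.0649]
haz -0.08 384 [0.0615 0.0651]
haz -0.04 385 [0.0615 0.0651]
haz 0.0 342 [0.0547 0.0651]
```

View pics/wrist1.png

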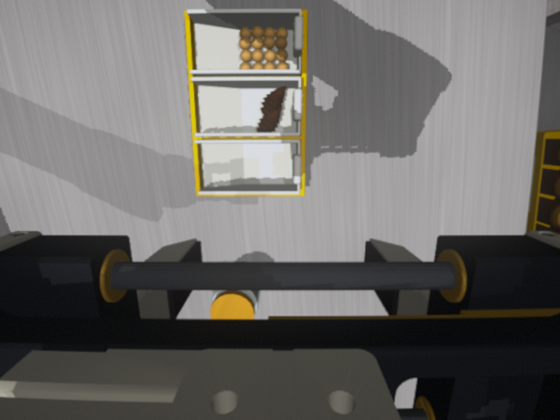

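```bash
python3 - <<'E'
from h import *
cmd([.54,-.13,.36],Rt(.182))
E
```

```text
row: [ -33.9 -239.7  -53.6] [-0.0031  0.0052 -0.2698]
```

Request:
{"api": "play_rows", "payload": {
  "motion": [
    [1,-34,-240,-54,0,0.005,-0.27],
    [1,-34,-240,-54,0,0.005,-0.27],
    [1,-34,-240,-54,0,0.005,-0.27],
    [1,-34,-240,-54,0,0.005,-0.27],
    [1,-34,-240,-54,0,0.005,-0.27],
    [1,-34,-240,-54,0,0.005,-0.27],
    [1,-34,-240,-54,0,0.005,-0.27],
    [1,-34,-240,-54,0,0.005,-0.27]
  ]
}}

```text
clock: 18.95
position: [0.5394, -0.1308, 0.3589]
ee_rot: [-3.126, -0.284, 0.004]
force: [-0.9, -0.1, -0.6]
width: 0.999
```

```bash
cat > w.py <<'E'
from h import *
import sys
s=arm.observe();print(s["position"].round(4),s["ee_rot"].round(3),s["joints"].round(2),"w",s["width"])
YAW=.182;T=np.array([.545,-.007])
def balls(P,Bb=None,r=.015):
    "least-squares ball centres (radius fixed) from depth inside boxes"
    from scipy.optimize import least_squares
    out=[]
    for d in Bb:
        x0,y0,x1,y1=d
        q=P[y0:y1+1,x0:x1+1].reshape(-1,3);q=q[np.isfinite(q).all(1)]
        if len(q)<12: continue
        top=np.percentile(q[:,2],92);q=q[(q[:,2]>top-.016)]
        c0=np.r_[np.median(q,axis=0)];c0[2]-=.01
        f=least_squares(lambda c:np.linalg.norm(q-c,axis=1)-r,c0,loss="soft_l1",f_scale=.001);out.append(f.x)
    return out
def look(n="wrist",view=None,thr=.3):
    p=arm.get_image(n);P=pts(p);B=[];
    for d in arm.look_for(p,"walnut0"):
        b=box(d["box"])
        if d["score"]>thr: B.append((d["score"],b))
    C=[]
    for (sc,b) in B:
        cs=balls(P,[b])
        if not cs: continue
        c=cs[0];C.append(c);e=c[:2]-T;cy,sy=np.cos(YAW),np.sin(YAW)
        print(round(sc,2),b,c.round(4),"trough",np.round([e@[cy,sy],e@[-sy,cy]],4))
    if view: cv2.imwrite(view,p["img"])
    return p,P,C
if __name__=="__main__": look("wrist",sys.argv[1] if len(sys.argv)>1 else None)
E
python3 w.py pics/w7.png
```

```text
[ 0.5394 -0.1308  0.3589] [-3.126 -0.284  0.004] [ 0.16  0.24 -0.03  1.52  0.    1.38  0.32] w 0.9992262146874641
0.81 [285, 93, 302, 111] [ 0.5377 -0.0076  0.0218] trough [-0.0072  0.0008]
0.81 [314, 70, 335, 92] [0.5756 0.0295 0.0279] trough [0.0367 0.0303]
0.77 [315, 92, 331, 111] [5.809e-01 5.000e-04 2.180e-02] trough [0.0367 0.0009]
0.71 [229, 90, 249, 111] [ 0.4485 -0.0238  0.0214] trough [-0.0979  0.0009]
```

View pics/w7.png

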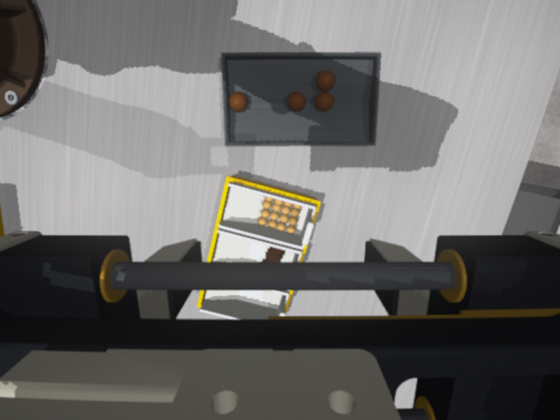

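```bash
python3 - <<'E'
from h import *
R=Rt(.182)
cmd([.5756,.0290,.10],R);cmd([.5756,.029,.019],R)
E
```

```text
row: [  64.6 -150.4  259.6] [-0.0032  0.0017 -0.0021]
row: [  64.8 -150.1  340.6] [-0.0032  0.0017 -0.0021]
```

Request:
{"api": "play_rows", "payload": {
  "motion": [
    [0,20,-48,20,-0.003,0,0],
    [0,40,-90,60,-0.003,0,0],
    [0,60,-130,105,-0.003,0,0],
    [0,65,-150,155,-0.003,0,0],
    [0,65,-150,205,-0.003,0.002,-0.002],
    [0,65,-150,250,-0.003,0.002,-0.002],
    [0,65,-150,260,-0.003,0.002,-0.002],
    [0,65,-150,260,-0.003,0.002,-0.002]
  ]
}}

```text
clock: 19.85
position: [0.5725, 0.0274, 0.0946]
ee_rot: [3.128, 0.284, -0.015]
force: [0.4, -0.1, 0.1]
width: 0.499
```

```bash
python3 - <<'E'
from h import *
print(arm.observe()["width"])
cmd([.5756,.029,.019],Rt(.182))
import w
w.look("scene");w.look("top")
E
```

```text
0.4985655703996207
row: [ 4.  -1.  75.6] [-0.0006  0.0093 -0.0011]
[0.5725 0.0274 0.0946] [ 3.128  0.284 -0.015] [-0.06  0.5  -0.11  1.83  0.07  0.82 -0.02] w 0.4985655703996207
0.63 [283, 221, 295, 231] [0.5791 0.0016 0.0235] trough [0.0351 0.0023]
0.46 [272, 217, 283, 227] [ 0.5359 -0.009   0.0222] trough [-0.0094 -0.0004]
0.4 [278, 148, 350, 188] [ 0.5961 -0.0072  0.4095] trough [ 0.0503 -0.0095]
```

Request:
{"api": "play_rows", "payload": {
  "motion": [
    [0,4,-1,20,0,0.009,0],
    [0,4,-1,45,0,0.009,0],
    [0,4,-1,62,0,0.009,0],
    [0,4,-1,70,0,0.009,0],
    [0,4,-1,75,0,0.009,0],
    [0,4,-1,75,0,0.009,0]
  ]
}}

```text
clock: 20.65
position: [0.5823, 0.0297, 0.0275]
ee_rot: [-3.128, -0.283, -0.021]
force: [1.3, 0.1, 0.2]
width: 0.5
```

Request:
{"api": "play_rows", "payload": {
  "motion": [
    [-1,0,0,0,0,0,0],
    [-1,0,0,0,0,0,0],
    [-1,0,0,0,0,0,0],
    [-1,0,0,0,0,0,0],
    [-1,0,0,0,0,0,0],
    [-1,0,0,0,0,0,0],
    [-1,0,0,0,0,0,0]
  ],
  "force": 12
}}

```text
clock: 21.35
position: [0.5829, 0.0298, 0.028]
ee_rot: [-3.128, -0.283, -0.023]
force: [-0.2, 0.2, 5.7]
width: 0.306
```

```bash
python3 - <<'E'
from h import *
s=arm.observe();print(s)
p=arm.get_image("scene");cv2.imwrite("pics/s8.png",cv2.resize(p["img"][150:280,220:360],None,fx=4,fy=4,interpolation=2))
cmd([.5756,.029,.019],Rt(.182))
E
```

```text
{'clock': 21.35, 'joints': array([-0.07400366,  0.59589993, -0.09680827,  1.87647641,  0.0888356 ,
        0.65848244, -0.04341061]), 'dq': array([-9.55487865e-05, -4.19633487e-04, -1.21825896e-03, -2.13764119e-03,
       -1.04174828e-03, -1.69706832e-04, -7.95084534e-04]), 'joint_efforts': array([-1.26636266e-01, -6.52593970e+01, -1.03593562e+00, -2.00250971e+01,
       -8.76843673e-02, -2.04195525e-02, -9.88051215e-04]), 'position': array([0.58291466, 0.02975611, 0.0279653 ]), 'ee_rot': array([-3.1278487 , -0.2827757 , -0.02320019]), 'force': array([-0.19180209,  0.15104741,  5.72824909]), 'ft_torque': array([-0.1468275 ,  0.06503862,  0.06235264]), 'width': 0.30585877835567366}
row: [-7.5 -0.6  8.9] [ 0.0005 -0.0148 -0.0017]
```

View pics/s8.png

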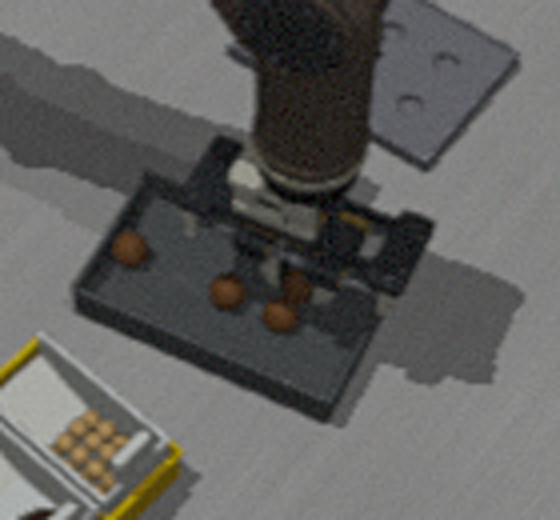

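Request:
{"api": "play_rows", "payload": {
  "motion": [
    [0,0,0,0,0,0,0],
    [0,0,0,0,0,0,0],
    [0,-4,0,0,0,-0.015,0],
    [0,-7,-1,3,0,-0.015,0],
    [0,-7,-1,6,0,-0.015,0],
    [0,-7,-1,9,0,-0.015,0],
    [0,-7,-1,9,0,-0.015,0],
    [0,-7,-1,9,0,-0.015,0]
  ]
}}

```text
clock: 22.2
position: [0.576, 0.0295, 0.0187]
ee_rot: [3.128, 0.283, -0.001]
force: [0.3, 0.1, -0.2]
width: 0.501
```

```bash
python3 - <<'E'
from h import *
s=arm.observe();print(s["joints"],s["width"],s["force"])
cmd([.5756,.029,.019],Rt(.182))
import w
w.look("scene")
E
```

```text
[-0.07673564  0.60795776 -0.09530227  1.88502004  0.09030965  0.65310956
 -0.04652814] 0.501078818114983 [ 0.3342608   0.10498749 -0.15288757]
row: [-0.4  0.4 -0.3] [ 0.0004  0.0004 -0.0017]
[0.576  0.0295 0.0187] [ 3.128e+00  2.830e-01 -1.000e-03] [-0.08  0.61 -0.1   1.89  0.09  0.65 -0.05] w 0.501078818114983
0.5 [281, 224, 293, 233] [5.833e-01 1.000e-04 2.240e-02] trough [0.039  0.0001]
0.42 [278, 149, 349, 190] [ 0.6014 -0.0097  0.4132] trough [ 0.0549 -0.0128]
```

Now well placed. Close and lift.

Request:
{"api": "play_rows", "payload": {
  "motion": [
    [-1,0,0,0,0,0,0],
    [-1,0,0,0,0,0,0],
    [-1,0,0,0,0,0,0],
    [-1,0,0,0,0,0,0],
    [-1,0,0,0,0,0,0],
    [-1,0,0,0,0,0,0],
    [-1,0,0,0,0,0,0]
  ]
}}

```text
clock: 23.0
position: [0.5762, 0.0295, 0.019]
ee_rot: [3.128, 0.283, 0.0]
force: [0.4, 0.2, -0.3]
width: 0.316
```

Request:
{"api": "play_rows", "payload": {
  "motion": [
    [-1,0,0,-10,0,0,0],
    [-1,0,0,-30,0,0,0],
    [-1,0,0,-60,0,0,0],
    [-1,0,0,-100,0,0,0],
    [-1,0,0,-140,0,0,0],
    [-1,0,0,-150,0,0,0],
    [-1,0,0,-150,0,0,0]
  ]
}}

```text
clock: 23.7
position: [0.5773, 0.0297, 0.1714]
ee_rot: [3.128, 0.283, 0.007]
force: [-0.2, 0.7, -0.6]
width: 0.315
```

```bash
python3 - <<'E'
from h import *
cmd([.475,.16,.30],Rt(.05))
E
```

```text
row: [ -76.8 -146.4 -129. ] [ 0.0005 -0.0044  0.1302]
```

Request:
{"api": "play_rows", "payload": {
  "motion": [
    [-1,-20,-40,-40,0,0,0.04],
    [-1,-40,-75,-75,0,0,0.08],
    [-1,-60,-110,-105,0,-0.002,0.11],
    [-1,-77,-146,-129,0,-0.004,0.13],
    [-1,-77,-146,-129,0,-0.004,0.13],
    [-1,-77,-146,-129,0,-0.004,0.13],
    [-1,-77,-146,-129,0,-0.004,0.13]
  ]
}}

```text
clock: 24.4
position: [0.4748, 0.1582, 0.2984]
ee_rot: [3.139, 0.078, -0.002]
force: [0.3, -0.6, -1.2]
width: 0.316
```

```bash
python3 - <<'E'
from h import *
s=arm.observe();print(s["position"],s["width"])
p=arm.get_image("wrist");P=pts(p);im=p["img"]
m=(P[...,2]>.010)&(P[...,2]<.024)&(abs(P[...,0]-.475)<.16)&(abs(P[...,1]-.277)<.13)
n,l,st,c=cv2.connectedComponentsWithStats(m.astype(np.uint8));i=1+st[1:,4].argmax();M=(l==i)
print(st[i]);q=P[M][:,:2].astype(np.float32);r=cv2.minAreaRect(q);print(r,np.median(P[M][:,2]))
for d in [f"dimple{i}" for i in (0,)]+["tray"]:
    try:
        for o in arm.look_for(p,d):
            b=box(o["box"]);print(d,round(o["score"],2),b,P[(b[1]+b[3])//2,(b[0]+b[2])//2].round(4))
    except Exception as e: print(d,e)
a=np.radians(r[2]);a=(a+np.pi/4)%(np.pi/2)-np.pi/4
for x in(-.06,0,.06):
    for y in(-.03,.03):
        X=np.array([r[0][0]+x*np.cos(a)-y*np.sin(a),r[0][1]+x*np.sin(a)+y*np.cos(a),.014]);u=proj(p,X)[0]
        print(x,y,X.round(4),u.round(0));cv2.drawMarker(im,(int(u[0]),int(u[1])),(0,255,0),0,6)
cv2.imwrite("pics/w9.png",cv2.resize(im[20:240,120:440],None,fx=2.4,fy=2.4))
E
```

```text
[0.47482948 0.15824553 0.29837185] 0.3155319162944138
[  217    29   163   127 17449]
((0.4865245819091797, 0.2820841670036316), (0.2165219634771347, 0.15697520971298218), 0.12620759010314941) 0.01456847131388122
dimple0 0.83 [215, 29, 383, 157] [0.4918 0.2846 0.0134]
tray 0.73 [217, 27, 380, 157] [0.4903 0.2857 0.0146]
-0.06 -0.03 [0.4266 0.252  0.014 ] [251. 115.]
-0.06 0.03 [0.4265 0.312  0.014 ] [252.  69.]
0 -0.03 [0.4866 0.2521 0.014 ] [294. 117.]
0 0.03 [0.4865 0.3121 0.014 ] [296.  72.]
0.06 -0.03 [0.5466 0.2522 0.014 ] [336. 119.]
0.06 0.03 [0.5465 0.3122 0.014 ] [340.  74.]
```

View pics/w9.png

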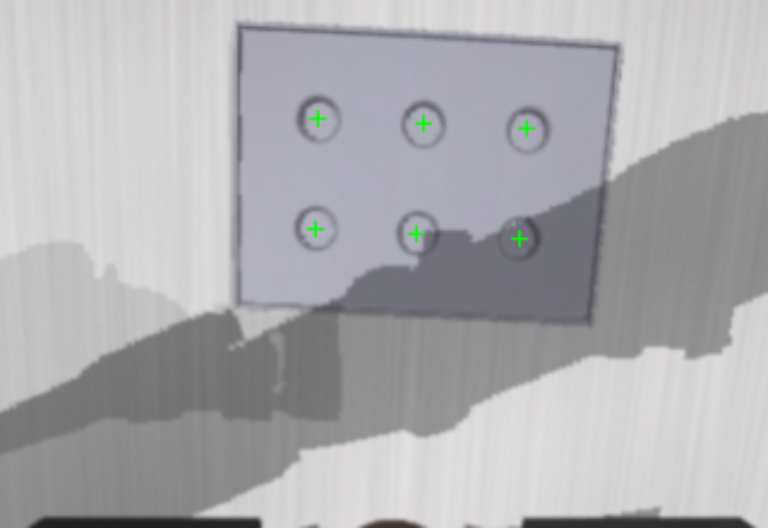

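```bash
python3 - <<'E'
from h import *
R=Rt(0.02)
cmd([.427,.312,.10],R);cmd([.427,.312,.018],R)
E
```

```text
row: [ -40.2 -156.6  198.3] [0.0017 0.002  0.0278]
row: [ -40.1 -156.7  280.3] [0.0017 0.002  0.0278]
```

Request:
{"api": "play_rows", "payload": {
  "motion": [
    [-1,-13,-48,20,0,0,0.01],
    [-1,-26,-95,60,0,0,0.02],
    [-1,-38,-140,105,0.002,0.002,0.028],
    [-1,-40,-157,150,0.002,0.002,0.028],
    [-1,-40,-157,185,0.002,0.002,0.028],
    [-1,-40,-157,210,0.002,0.002,0.028],
    [-1,-40,-157,225,0.002,0.002,0.028],
    [-1,-40,-157,230,0.002,0.002,0.028],
    [-1,-40,-157,230,0.002,0.002,0.028],
    [-1,-40,-157,230,0.002,0.002,0.028]
  ]
}}

```text
clock: 25.55
position: [0.4281, 0.3123, 0.0689]
ee_rot: [-3.141, -0.03, -0.002]
force: [-0.2, 0.3, 0.8]
width: 0.313
```

```bash
python3 - <<'E'
from h import *
cmd([.427,.312,.018],Rt(.02))
E
```

```text
row: [-1.1  0.3 50.9] [-0.0009 -0.001  -0.0012]
```

Request:
{"api": "play_rows", "payload": {
  "motion": [
    [-1,-1,0,15,0,0,0],
    [-1,-1,0,30,0,0,0],
    [-1,-1,0,40,0,0,0],
    [-1,-1,0,46,0,0,0],
    [-1,-1,0,50,0,0,0],
    [-1,-1,0,51,0,0,0],
    [-1,-1,0,51,0,0,0],
    [-1,-1,0,51,0,0,0]
  ]
}}

```text
clock: 26.35
position: [0.4273, 0.3125, 0.0183]
ee_rot: [-3.14, -0.03, -0.002]
force: [-0.0, -0.1, 0.0]
width: 0.316
```

Request:
{"api": "play_rows", "payload": {
  "motion": [
    [-0.15,0,0,0,0,0,0],
    [-0.15,0,0,0,0,0,0],
    [-0.15,0,0,0,0,0,0],
    [-0.15,0,0,0,0,0,0],
    [-0.1,0,0,-10,0,0,0],
    [-0.1,0,0,-35,0,0,0],
    [0,0,0,-80,0,0,0],
    [0,0,0,-130,0,0,0],
    [0,0,0,-140,0,0,0]
  ]
}}

```text
clock: 27.25
position: [0.4292, 0.3145, 0.1644]
ee_rot: [-3.134, -0.03, -0.013]
force: [-0.2, 0.9, -0.1]
width: 0.497
```

```bash
python3 - <<'E'
from h import *
import w
w.look("top");w.look("scene")
cmd([.54,-.13,.36],Rt(.182))
E
```

```text
[0.4292 0.3145 0.1644] [-3.134 -0.03  -0.013] [-0.55  0.36 -0.24  1.87  0.11  0.91 -0.82] w 0.4972215239434843
0.42 [281, 203, 289, 207] [ 0.5362 -0.0075  0.0241] trough [-0.0087  0.0011]
0.53 [282, 221, 294, 230] [ 5.794e-01 -1.000e-04  2.270e-02] trough [0.035  0.0005]
0.45 [273, 216, 284, 229] [ 0.536  -0.0085  0.0227] trough [-0.0092  0.0002]
0.43 [249, 209, 255, 216] [ 0.4461 -0.025   0.0216] trough [-0.1006  0.0002]
row: [ 105.2  443.7 -202.4] [-0.0005 -0.001  -0.1633]
```

```bash
python3 - <<'E'
from h import *
cmd([.475,.15,.30],Rt(-.1));cmd([.5805,.0003,.08],Rt(-.603),[.475,.15,.30],Rt(-.1))
E
```

```text
row: [  45.4  162.6 -142.3] [-0.0007 -0.0009  0.1187]
row: [119.9 138.4 220. ] [0.    0.    0.503]
```

Request:
{"api": "play_rows", "payload": {
  "motion": [
    [-0.1,14,45,-40,0,0,0.03],
    [-0.1,28,90,-80,0,0,0.06],
    [-0.1,40,135,-120,0,0,0.1],
    [-0.1,45,163,-142,0,0,0.12],
    [-0.1,45,163,-142,0,0,0.12],
    [-0.1,45,163,-142,0,0,0.12],
    [-0.1,45,163,-142,0,0,0.12],
    [-0.1,45,163,-142,0,0,0.12]
  ]
}}

```text
clock: 28.25
position: [0.4735, 0.1506, 0.2977]
ee_rot: [3.138, -0.156, -0.004]
force: [-0.9, 0.4, 0.1]
width: 0.452
```

```bash
cat > t.py <<'E'
from h import *
import w,sys
p,P,C=w.look("wrist",sys.argv[1] if len(sys.argv)>1 else None)
D=np.array([[.427,.252],[.427,.312],[.487,.252],[.487,.312],[.547,.252],[.547,.312]])
for c in C:
    e=np.linalg.norm(D-c[:2],axis=1);
    if e.min()<.03: print("dimple",e.argmin(),"off mm",((c[:2]-D[e.argmin()])*1000).round(1),"height over slab",((c[2]-.014)*1000).round(1))
E
python3 t.py; python3 - <<'E'
from h import *
cmd([.5805,.0003,.08],Rt(-.603))
E
```

```text
[0.4735 0.1506 0.2977] [ 3.138 -0.156 -0.004] [-0.29  0.18 -0.15  1.76  0.03  1.21 -0.55] w 0.45199201358100094
0.8 [225, 55, 248, 82] [0.4265 0.3123 0.0245] trough [-0.0587  0.3354]
0.56 [269, 289, 287, 301] [ 0.4479 -0.0234  0.0215] trough [-0.0984  0.0015]
dimple 1 off mm [-0.5  0.3] height over slab 10.5
row: [121.5 139.  218. ] [5.000e-04 1.500e-03 5.039e-01]
```

Walnut seated in dimple 1. Next one, C.

Request:
{"api": "play_rows", "payload": {
  "motion": [
    [-0.1,30,35,15,0,0,0.1],
    [-0.1,60,70,50,0,0,0.2],
    [-0.1,90,105,90,0,0,0.3],
    [-0.1,115,130,130,0,0,0.4],
    [-0.1,121,139,165,0,0.001,0.504],
    [-0.1,121,139,195,0,0.001,0.504],
    [-0.1,121,139,215,0,0.001,0.504],
    [-0.1,121,139,218,0,0.001,0.504],
    [-0.1,121,139,218,0,0.001,0.504],
    [-0.1,121,139,218,0,0.001,0.504]
  ]
}}

```text
clock: 29.35
position: [0.5808, 0.0011, 0.0812]
ee_rot: [-3.0, 0.932, -0.002]
force: [-0.0, -0.1, 0.1]
width: 0.448
```

```bash
python3 - <<'E'
from h import *
cmd([.5805,.0003,.0155],Rt(-.603))
import w
w.look("scene")
E
```

```text
row: [ 0.1  0.9 65.7] [-0.0007 -0.0009  0.0008]
[0.5808 0.0011 0.0812] [-3.00e+00  9.32e-01 -2.00e-03] [-0.11  0.52  0.02  1.84 -0.01  0.78 -0.68] w 0.4479040768673256
0.6 [273, 219, 282, 227] [ 0.536  -0.0081  0.0222] trough [-0.009   0.0006]
```

Request:
{"api": "play_rows", "payload": {
  "motion": [
    [-0.1,0,1,15,0,0,0],
    [-0.1,0,1,30,0,0,0],
    [-0.1,0,1,42,0,0,0],
    [-0.1,0,1,52,0,0,0],
    [-0.1,0,1,60,0,0,0],
    [-0.1,0,1,65,0,0,0],
    [-0.1,0,1,66,0,0,0],
    [-0.1,0,1,66,0,0,0]
  ]
}}

```text
clock: 30.25
position: [0.5807, 0.0, 0.0156]
ee_rot: [-3.0, 0.932, -0.003]
force: [-0.0, -0.1, -0.2]
width: 0.452
```

Request:
{"api": "play_rows", "payload": {
  "motion": [
    [-1,0,0,0,0,0,0],
    [-1,0,0,0,0,0,0],
    [-1,0,0,0,0,0,0],
    [-1,0,0,0,0,0,0],
    [-1,0,0,0,0,0,0],
    [-1,0,0,0,0,0,0],
    [-1,0,0,0,0,0,0]
  ]
}}

```text
clock: 30.95
position: [0.581, 0.0, 0.0158]
ee_rot: [-2.999, 0.932, -0.004]
force: [0.8, 0.8, 3.8]
width: 0.313
```

Request:
{"api": "play_rows", "payload": {
  "motion": [
    [-1,0,0,-10,0,0,0],
    [-1,0,0,-30,0,0,0],
    [-1,0,0,-60,0,0,0],
    [-1,0,0,-100,0,0,0],
    [-1,0,0,-140,0,0,0],
    [-1,0,0,-150,0,0,0],
    [-1,0,0,-150,0,0,0]
  ]
}}

```text
clock: 31.65
position: [0.5816, 0.0, 0.1681]
ee_rot: [-2.998, 0.932, -0.009]
force: [0.4, 0.9, -0.4]
width: 0.318
```

```bash
python3 - <<'E'
from h import *
import w
w.look("scene");w.look("top")
cmd([.547,.312,.12],Rt(.02))
E
```

```text
[0.5816 0.     0.1681] [-2.998  0.932 -0.009] [-0.11  0.42  0.03  1.76 -0.01  0.96 -0.68] w 0.3177817496225859
0.55 [271, 216, 282, 229] [ 0.5356 -0.0085  0.0224] trough [-0.0095  0.0002]
0.54 [249, 207, 255, 214] [ 0.4469 -0.0253  0.0221] trough [-0.0998 -0.0002]
0.64 [192, 244, 197, 250] [0.4272 0.3121 0.0256] trough [-0.0581  0.3351]
row: [-203.5 -238.8   44.1] [ 3.000e-04  4.000e-04 -6.225e-01]
```

Request:
{"api": "play_rows", "payload": {
  "motion": [
    [-1,-30,-35,0,0,0,-0.1],
    [-1,-60,-71,0,0,0,-0.2],
    [-1,-95,-110,0,0,0,-0.3],
    [-1,-130,-150,0,0,0,-0.4],
    [-1,-165,-192,10,0,0,-0.5],
    [-1,-195,-228,25,0,0,-0.6],
    [-1,-203,-239,40,0,0,-0.622],
    [-1,-203,-239,44,0,0,-0.622],
    [-1,-203,-239,44,0,0,-0.622],
    [-1,-203,-239,44,0,0,-0.622]
  ]
}}

```text
clock: 32.85
position: [0.5479, 0.31, 0.1196]
ee_rot: [3.14, 0.027, -0.002]
force: [-0.8, -0.1, 0.0]
width: 0.317
```

```bash
python3 - <<'E'
from h import *
print(arm.observe()["width"]);cmd([.547,.312,.021],Rt(.02))
E
```

```text
0.3171228957920003
row: [-0.8 -2.2 98.6] [ 0.0018  0.0013 -0.0027]
```

Request:
{"api": "play_rows", "payload": {
  "motion": [
    [-1,-1,-2,20,0.001,0,0],
    [-1,-1,-2,45,0.001,0,0],
    [-1,-1,-2,65,0.001,0,0],
    [-1,-1,-2,80,0.001,0,0],
    [-1,-1,-2,90,0.001,0.001,0],
    [-1,-1,-2,96,0.001,0.001,0],
    [-1,-1,-2,98,0.001,0.001,0],
    [-1,-1,-2,99,0.001,0.001,0],
    [-1,-1,-2,99,0.001,0.001,0]
  ]
}}

```text
clock: 33.75
position: [0.5471, 0.3121, 0.0211]
ee_rot: [3.141, 0.027, 0.001]
force: [0.8, 0.0, -0.4]
width: 0.316
```

Request:
{"api": "play_rows", "payload": {
  "motion": [
    [-0.15,0,0,0,0,0,0],
    [-0.15,0,0,0,0,0,0],
    [-0.15,0,0,0,0,0,0],
    [-0.15,0,0,0,0,0,0],
    [-0.1,0,0,-10,0,0,0],
    [-0.1,0,0,-35,0,0,0],
    [0,0,0,-80,0,0,0],
    [0,0,0,-130,0,0,0],
    [0,0,0,-140,0,0,0]
  ]
}}

```text
clock: 34.65
position: [0.5496, 0.3142, 0.1681]
ee_rot: [-3.136, -0.027, -0.013]
force: [0.9, 0.4, 0.9]
width: 0.499
```

```bash
python3 - <<'E'
from h import *
import w
w.look("scene");w.look("top")
cmd([.51,.15,.30],Rt(.182))
E
```

```text
[0.5496 0.3142 0.1681] [-3.136 -0.027 -0.013] [-0.49  0.5  -0.17  1.62  0.1   1.02 -0.67] w 0.4994781247753972
0.57 [300, 143, 308, 150] [0.4242 0.311  0.024 ] trough [-0.0613  0.3346]
0.44 [323, 157, 337, 165] [0.5432 0.3099 0.0253] trough [0.0556 0.312 ]
0.4 [245, 207, 253, 216] [ 0.4425 -0.029   0.0245] trough [-0.1047 -0.0031]
0.62 [180, 198, 223, 262] [0.3136 0.1396 0.7664] trough [-0.2011  0.1861]
0.5 [279, 201, 289, 210] [ 0.5387 -0.0088  0.0226] trough [-0.0065 -0.0006]
row: [ -39.4  161.2 -139.3] [ 0.0008  0.0002 -0.1646]
```

```bash
python3 - <<'E'
from h import *
cmd([.5373,-.008,.10],Rt(.182))
E
```

```text
row: [-14.8 319.5  60.9] [ 0.0008  0.0002 -0.1646]
```

Request:
{"api": "play_rows", "payload": {
  "motion": [
    [0,-2,45,0,0,0,-0.02],
    [0,-5,95,0,0,0,-0.05],
    [0,-8,145,0,0,0,-0.08],
    [0,-10,195,5,0,0,-0.1],
    [0,-12,240,15,0,0,-0.13],
    [0,-14,280,35,0,0,-0.15],
    [0,-15,310,50,0,0,-0.165],
    [0,-15,320,61,0,0,-0.165],
    [0,-15,320,61,0,0,-0.165],
    [0,-15,320,61,0,0,-0.165]
  ]
}}

```text
clock: 35.85
position: [0.5367, -0.0069, 0.0992]
ee_rot: [-3.128, -0.288, 0.003]
force: [-0.7, -0.1, -0.1]
width: 0.5
```

```bash
python3 - <<'E'
from h import *
cmd([.5373,-.008,.0140],Rt(.182))
import w
w.look("scene")
E
```

```text
row: [ 0.5  1.2 85.2] [-0.0004  0.0016  0.0013]
[ 0.5367 -0.0069  0.0992] [-3.128e+00 -2.880e-01  3.000e-03] [ 0.04  0.45 -0.16  1.92  0.1   0.78 -0.  ] w 0.4997563454887696
0.41 [269, 218, 283, 229] [ 0.5358 -0.0089  0.0221] trough [-0.0094 -0.0002]
```

Request:
{"api": "play_rows", "payload": {
  "motion": [
    [0,0,1,15,0,0.001,0],
    [0,0,1,35,0,0.001,0],
    [0,0,1,55,0,0.001,0],
    [0,0,1,70,0,0.001,0],
    [0,0,1,79,0,0.001,0],
    [0,0,1,83,0,0.001,0],
    [0,0,1,85,0,0.001,0],
    [0,0,1,85,0,0.001,0]
  ]
}}

```text
clock: 36.75
position: [0.5381, -0.0069, 0.0156]
ee_rot: [-3.128, -0.291, -0.003]
force: [-0.2, 0.5, 0.7]
width: 0.5
```

Request:
{"api": "play_rows", "payload": {
  "motion": [
    [-1,0,0,0,0,0,0],
    [-1,0,0,0,0,0,0],
    [-1,0,0,0,0,0,0],
    [-1,0,0,0,0,0,0],
    [-1,0,0,0,0,0,0],
    [-1,0,0,0,0,0,0],
    [-1,0,0,0,0,0,0]
  ]
}}

```text
clock: 37.45
position: [0.5384, -0.0069, 0.0158]
ee_rot: [-3.128, -0.291, -0.004]
force: [0.4, -1.0, 4.8]
width: 0.32
```

Request:
{"api": "play_rows", "payload": {
  "motion": [
    [-1,0,0,-10,0,0,0],
    [-1,0,0,-30,0,0,0],
    [-1,0,0,-60,0,0,0],
    [-1,0,0,-100,0,0,0],
    [-1,0,0,-140,0,0,0],
    [-1,0,0,-150,0,0,0],
    [-1,0,0,-150,0,0,0]
  ]
}}

```text
clock: 38.15
position: [0.539, -0.007, 0.1679]
ee_rot: [3.128, 0.29, 0.01]
force: [0.3, -0.1, -1.3]
width: 0.315
```

```bash
python3 - <<'E'
from h import *
cmd([.487,.252,.12],Rt(.02))
E
```

```text
row: [  -3.7 -264.2   47.7] [ 1.000e-04 -6.400e-03  1.651e-01]
```

Request:
{"api": "play_rows", "payload": {
  "motion": [
    [-1,0,-35,0,0,0,0.02],
    [-1,-1,-75,0,0,-0.001,0.05],
    [-1,-2,-118,0,0,-0.002,0.08],
    [-1,-2,-160,5,0,-0.004,0.11],
    [-1,-3,-205,15,0,-0.006,0.14],
    [-1,-4,-245,30,0,-0.006,0.165],
    [-1,-4,-264,45,0,-0.006,0.165],
    [-1,-4,-264,48,0,-0.006,0.165],
    [-1,-4,-264,48,0,-0.006,0.165],
    [-1,-4,-264,48,0,-0.006,0.165]
  ]
}}

```text
clock: 39.15
position: [0.4869, 0.2501, 0.1193]
ee_rot: [3.14, 0.029, -0.001]
force: [1.1, 0.0, 0.4]
width: 0.317
```

```bash
python3 - <<'E'
from h import *
print(arm.observe()["width"]);cmd([.487,.252,.021],Rt(.02))
E
```

```text
0.3174999463443848
row: [ 0.1 -2.  98.3] [ 0.0014  0.0004 -0.0015]
```

Request:
{"api": "play_rows", "payload": {
  "motion": [
    [-1,0,-2,20,0.001,0,0],
    [-1,0,-2,45,0.001,0,0],
    [-1,0,-2,65,0.001,0,0],
    [-1,0,-2,80,0.001,0,0],
    [-1,0,-2,90,0.001,0,0],
    [-1,0,-2,96,0.001,0,0],
    [-1,0,-2,98,0.001,0,0],
    [-1,0,-2,98,0.001,0,0],
    [-1,0,-2,98,0.001,0,0]
  ]
}}

```text
clock: 40.05
position: [0.4873, 0.2522, 0.0219]
ee_rot: [-3.141, -0.029, -0.001]
force: [0.8, 0.4, -0.3]
width: 0.316
```

Request:
{"api": "play_rows", "payload": {
  "motion": [
    [-0.15,0,0,0,0,0,0],
    [-0.15,0,0,0,0,0,0],
    [-0.15,0,0,0,0,0,0],
    [-0.15,0,0,0,0,0,0],
    [-0.1,0,0,-10,0,0,0],
    [-0.1,0,0,-35,0,0,0],
    [0,0,0,-80,0,0,0],
    [0,0,0,-130,0,0,0],
    [0,0,0,-140,0,0,0]
  ]
}}

```text
clock: 40.95
position: [0.4896, 0.254, 0.1682]
ee_rot: [-3.137, -0.029, -0.013]
force: [-0.2, 0.3, -0.4]
width: 0.498
```

```bash
python3 - <<'E'
from h import *
cmd([.475,.0,.32],Rt(.05))
E
```

```text
row: [ -18.1  252.9 -153.2] [-0.0046 -0.0083 -0.0316]
```

Request:
{"api": "play_rows", "payload": {
  "motion": [
    [0,-5,45,-40,-0.004,-0.008,0],
    [0,-10,90,-80,-0.004,-0.008,-0.01],
    [0,-15,130,-120,-0.004,-0.008,-0.02],
    [0,-18,150,-150,-0.004,-0.008,-0.03],
    [0,-18,153,-153,-0.004,-0.008,-0.03],
    [0,-18,153,-153,-0.004,-0.008,-0.03],
    [0,-18,153,-153,-0.004,-0.008,-0.03]
  ]
}}

```text
clock: 41.65
position: [0.473, 0.1002, 0.3202]
ee_rot: [-3.14, -0.076, -0.001]
force: [-0.3, 0.6, 0.1]
width: 0.502
```

```bash
python3 t.py pics/w10.png; python3 - <<'E'
from h import *
cmd([.4482,-.0238,.10],Rt(.182-1.571))
cmd([.4482,-.0238,.10],Rt(.182+1.571));print(arm.observe()["joints"])
E
```

```text
[0.473  0.1002 0.3202] [-3.14e+00 -7.60e-02 -1.00e-03] [-0.17  0.14 -0.17  1.75  0.03  1.25 -0.3 ] w 0.5020294060321863
0.89 [333, 18, 352, 46] [0.546  0.3123 0.0246] trough [0.0588 0.3139]
0.89 [244, 12, 268, 35] [0.4268 0.3122 0.0245] trough [-0.0585  0.3353]
0.81 [253, 248, 275, 262] [ 0.4479 -0.0236  0.0218] trough [-0.0985  0.0012]
dimple 5 off mm [-1.   0.3] height over slab 10.6
dimple 1 off mm [-0.2  0.2] height over slab 10.5
row: [-30.2 123.4 219.1] [7.000e-04 1.800e-03 1.439e+00]
row: [-30.2 123.4 219.1] [-1.800e-03  7.000e-04 -1.703e+00]
[-0.16874215  0.14546245 -0.17387734  1.74586376  0.02530166  1.25393995
 -0.29876605]
```

View pics/w10.png

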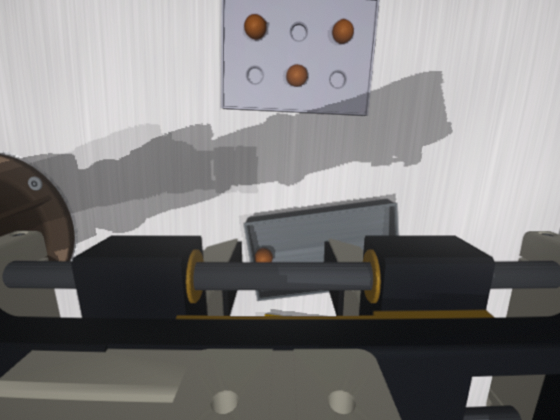

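```bash
python3 - <<'E'
from h import *
cmd([.450,-.0233,.10],Rt(.182-1.571))
E
```

```text
row: [-28.3 123.  219.1] [7.000e-04 1.800e-03 1.439e+00]
```

Request:
{"api": "play_rows", "payload": {
  "motion": [
    [-0.1,-7,25,20,0,0,0.144],
    [-0.1,-14,50,50,0,0,0.288],
    [-0.1,-21,75,80,0,0,0.432],
    [-0.1,-28,100,110,0,0,0.576],
    [-0.1,-28,123,140,0,0,0.72],
    [-0.1,-28,123,170,0,0,0.864],
    [-0.1,-28,123,200,0,0,1.008],
    [-0.1,-28,123,215,0,0,1.152],
    [-0.1,-28,123,219,0,0.001,1.296],
    [-0.1,-28,123,219,0,0.002,1.439]
  ]
}}

```text
clock: 42.75
position: [0.4488, -0.0223, 0.098]
ee_rot: [2.407, -2.013, -0.005]
force: [-0.2, -1.1, -0.3]
width: 0.452
```

Request:
{"api": "play_rows", "payload": {
  "motion": [
    [-0.1,0,0,0,0,0,0.02],
    [-0.1,0,0,0,0,0,0.02]
  ]
}}

```text
clock: 42.95
position: [0.4481, -0.0214, 0.0972]
ee_rot: [2.39, -2.031, -0.007]
force: [-0.4, 0.5, 1.1]
width: 0.451
```

```bash
python3 - <<'E'
from h import *
cmd([.450,-.0233,.017],Rt(.182-1.571));print(arm.observe()["joints"].round(2))
import w
w.look("scene")
E
```

```text
row: [ 2.2 -2.1 80.1] [ 0.0068  0.0001 -0.0196]
[-0.18  0.33  0.13  2.14 -0.07  0.68 -1.41]
[ 0.4481 -0.0214  0.0972] [ 2.39  -2.031 -0.007] [-0.18  0.33  0.13  2.14 -0.07  0.68 -1.41] w 0.45070977443582416
0.56 [179, 267, 225, 315] [ 0.5462 -0.3337  0.0663] trough [-0.058  -0.3216]
0.55 [299, 143, 310, 150] [0.4254 0.311  0.0261] trough [-0.06    0.3344]
0.38 [303, 159, 315, 168] [0.4839 0.2524 0.0236] trough [-0.0131  0.2662]
```

Request:
{"api": "play_rows", "payload": {
  "motion": [
    [-0.1,2,-2,10,0.007,0,-0.02],
    [-0.1,2,-2,30,0.007,0,-0.02],
    [-0.1,2,-2,50,0.007,0,-0.02],
    [-0.1,2,-2,64,0.007,0,-0.02],
    [-0.1,2,-2,73,0.007,0,-0.02],
    [-0.1,2,-2,78,0.007,0,-0.02],
    [-0.1,2,-2,80,0.007,0,-0.02],
    [-0.1,2,-2,80,0.007,0,-0.02],
    [-0.1,2,-2,80,0.007,0,-0.02]
  ]
}}

```text
clock: 43.95
position: [0.4508, -0.0235, 0.0182]
ee_rot: [-2.413, 2.009, -0.003]
force: [0.4, -0.2, 0.6]
width: 0.454
```

Request:
{"api": "play_rows", "payload": {
  "motion": [
    [-1,0,0,0,0,0,0],
    [-1,0,0,0,0,0,0],
    [-1,0,0,0,0,0,0],
    [-1,0,0,0,0,0,0],
    [-1,0,0,0,0,0,0],
    [-1,0,0,0,0,0,0],
    [-1,0,0,0,0,0,0]
  ]
}}

```text
clock: 44.65
position: [0.4512, -0.0235, 0.0184]
ee_rot: [-2.413, 2.009, -0.003]
force: [0.5, 0.8, 5.7]
width: 0.315
```

Request:
{"api": "play_rows", "payload": {
  "motion": [
    [-1,0,0,-10,0,0,0],
    [-1,0,0,-30,0,0,0],
    [-1,0,0,-60,0,0,0],
    [-1,0,0,-100,0,0,0],
    [-1,0,0,-140,0,0,0],
    [-1,0,0,-150,0,0,0],
    [-1,0,0,-150,0,0,0]
  ]
}}

```text
clock: 45.35
position: [0.4515, -0.0235, 0.1701]
ee_rot: [-2.411, 2.007, -0.007]
force: [0.4, -0.3, -1.2]
width: 0.318
```

```bash
python3 - <<'E'
from h import *
cmd([.547,.252,.12],Rt(.02));cmd([.427,.252,.12],Rt(.02))
E
```

```text
row: [-253.7 -143.5   50.9] [-0.0052 -0.0048 -1.4087]
row: [-275.4  -25.5   50.2] [-0.0052 -0.0048 -1.4087]
```

Request:
{"api": "play_rows", "payload": {
  "motion": [
    [-1,-27,-2,0,0,0,-0.14],
    [-1,-55,-5,0,0,0,-0.28],
    [-1,-83,-7,0,0,0,-0.42],
    [-1,-110,-10,0,-0.001,-0.001,-0.56],
    [-1,-140,-12,0,-0.002,-0.002,-0.7],
    [-1,-170,-15,5,-0.003,-0.003,-0.85],
    [-1,-200,-18,15,-0.004,-0.004,-1.0],
    [-1,-230,-21,30,-0.005,-0.005,-1.14],
    [-1,-260,-24,42,-0.005,-0.005,-1.28],
    [-1,-275,-25,50,-0.005,-0.005,-1.409]
  ]
}}

```text
clock: 46.35
position: [0.4245, 0.2536, 0.1176]
ee_rot: [3.141, 0.045, -0.006]
force: [-0.8, -0.6, 0.1]
width: 0.315
```

Request:
{"api": "play_rows", "payload": {
  "motion": [
    [-1,0,0,0,0,0,0],
    [-1,0,0,0,0,0,0],
    [-1,0,0,0,0,0,0]
  ]
}}

```text
clock: 46.65
position: [0.4245, 0.252, 0.1172]
ee_rot: [3.14, 0.038, -0.007]
force: [0.1, 0.2, -0.9]
width: 0.316
```

```bash
python3 - <<'E'
from h import *
print(arm.observe()["width"]);cmd([.427,.2545,.024],Rt(.02))
E
```

```text
0.31565478084225024
row: [ 3.  -2.6 93.2] [0.0013 0.0047 0.0045]
```

Request:
{"api": "play_rows", "payload": {
  "motion": [
    [-1,3,-3,20,0.001,0.005,0],
    [-1,3,-3,45,0.001,0.005,0],
    [-1,3,-3,62,0.001,0.005,0],
    [-1,3,-3,76,0.001,0.005,0],
    [-1,3,-3,86,0.001,0.005,0],
    [-1,3,-3,91,0.001,0.005,0],
    [-1,3,-3,93,0.001,0.005,0],
    [-1,3,-3,93,0.001,0.005,0],
    [-1,3,-3,93,0.001,0.005,0]
  ]
}}

```text
clock: 47.55
position: [0.4274, 0.2551, 0.0247]
ee_rot: [-3.141, -0.038, -0.002]
force: [-0.1, 0.6, 0.6]
width: 0.315
```

Request:
{"api": "play_rows", "payload": {
  "motion": [
    [-0.15,0,0,0,0,0,0],
    [-0.15,0,0,0,0,0,0],
    [-0.15,0,0,0,0,0,0],
    [-0.15,0,0,0,0,0,0],
    [-0.1,0,0,-10,0,0,0],
    [-0.1,0,0,-35,0,0,0],
    [0,0,0,-80,0,0,0],
    [0,0,0,-130,0,0,0],
    [0,0,0,-140,0,0,0]
  ]
}}

```text
clock: 48.45
position: [0.4293, 0.257, 0.1705]
ee_rot: [-3.136, -0.038, -0.013]
force: [1.0, 0.3, -0.7]
width: 0.496
```

Request:
{"api": "play_rows", "payload": {
  "motion": [
    [0,15,45,-40,0,0,0],
    [0,30,90,-80,0,0,0],
    [0,42,125,-120,0,0,0],
    [0,48,140,-140,0,0,0],
    [0,48,140,-140,0,0,0],
    [0,48,140,-140,0,0,0]
  ]
}}

```text
clock: 49.05
position: [0.4802, 0.1166, 0.3114]
ee_rot: [-3.136, -0.034, -0.017]
force: [0.1, 1.0, -1.3]
width: 0.5
```

```bash
python3 t.py pics/w11.png; python3 -c "
import w
w.look('scene','pics/s11.png')"
```

```text
[0.4802 0.1166 0.3114] [-3.136 -0.034 -0.017] [-0.19  0.16 -0.18  1.75  0.03  1.22 -0.35] w 0.5004902167171934
0.7 [233, 72, 257, 99] [0.4264 0.2529 0.0243] trough [-0.0696  0.2771]
0.59 [275, 78, 297, 97] [0.4859 0.2525 0.0244] trough [-0.0111  0.2659]
0.57 [319, 30, 339, 55] [0.5466 0.3126 0.0245] trough [0.0595 0.314 ]
dimple 0 off mm [-0.6  0.9] height over slab 10.3
dimple 2 off mm [-1.1  0.5] height over slab 10.4
dimple 5 off mm [-0.4  0.6] height over slab 10.5
[0.4785 0.1184 0.3093] [-3.136 -0.04  -0.01 ] [-0.2   0.16 -0.18  1.75  0.03  1.22 -0.36] w 0.4964109537864776
0.54 [290, 153, 298, 163] [0.4259 0.2504 0.0245] trough [-0.0706  0.2748]
```

View pics/w11.png

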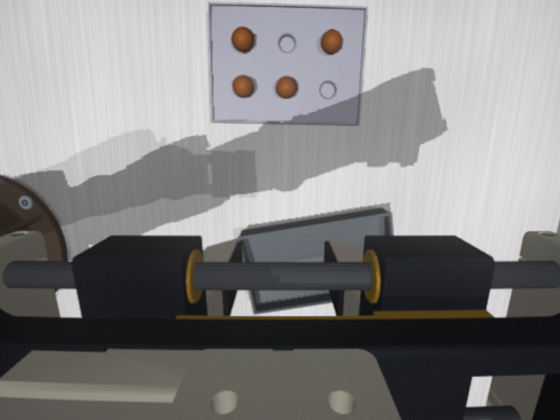

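View pics/s11.png

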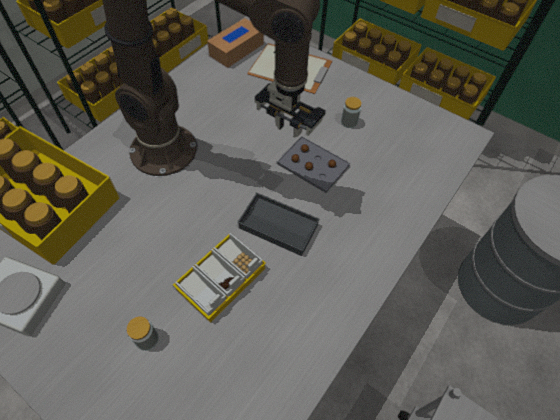

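```bash
python3 -c "
from h import *
print(abs(arm.observe()['dq']).max());print(arm.sign_off())"
```

```text
0.003768536635598467
the job is handed in; nothing more can be done
None
```

The job is done and handed in at about 49 s on the robot's clock, with no verdict reported. I lifted the walnut bin straight up and tipped all four walnuts into the trough. The bin then went back in its slot the same way round, and each walnut went into its own dimple (0, 1, 2 and 5).

**Last checks:**
- **Walnuts:** the last close view shows all four seated and the trough empty. Dimples 0, 2 and 5 measured within about 1.3 mm of centre and 10.3–10.5 mm above the slab. Dimple 1 was last measured the same way before the final walnut was placed, and it still looked seated in the last view.
- **Bin:** checked right after putting it back, the rim is level with its neighbours. The lug is within about 1 mm of where it started, within camera accuracy.
- **Other bins and jars:** the other two bins' lugs were unmoved when re-measured after the bin went back. I did not re-measure the jars, but both look undisturbed in the final scene picture.

**What went less well:**
- **Tipping:** at the end of the tip, joints 5 and 6 came right up to their range limits. Joint 6 read 0.119 against a limit of 0.12, and the tool ended about 8 cm higher than commanded. The bin emptied into the trough anyway.
- **First pick:** the first descent for a walnut stopped about 9 mm too high and 7 mm to the side. I reopened, corrected and gripped again.

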